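# Close up the instrument with its quarter-turn covers

## Task

Close up the instrument that lies on its back on the bench: put every access cover lying about on the bench into the opening of its own shape and size, fully home and flush with the top, and lock each one in with the sprung stud beside its opening - push the stud in, turn it clockwise a quarter turn until its tongue lies over the cover, and let it spring up into its locked notch. If a cover is missing, its opening just stays open. Leave the other things on the bench where they are, and do not tip them over.

Things in the scene. Friction and masses are not known exactly. Their poses are not given: they have to be found in the camera images.
- housing: grey instrument housing lying on the blue mat, fixed, 210 (x) x 280 (y) x 60 mm high; origin: centre of its underside, z up. In its flat top are four service openings, each with a ledge 10 mm down on which a cover rests flush with the top. Beside each opening, outwards along y, opposite its middle and 112 mm from the housing's middle line, stands one sprung stud
- cover_square_knob (a point): loose access cover, square, 79 x 79 mm: plate 10 mm thick, in its middle a black square knob 24 x 24 mm, sides parallel to the cover's x and y, 38 mm high above the plate. This point is on the knob's axis, 36 mm above the cover's underside, 12 mm below the knob's top; x, y, z are the cover's axes, z out of the knob. 0.09 to 0.21 kg. May be absent
- bay_square (a point): opening in the housing for the square cover, 84 x 84 mm (2.5 mm of clearance all round); this point is its centre, level with the top plate; axes are the housing's. A cover that is fully home has its knob point 26 mm above this point
- stud_square_grip (a point): stud of the square opening: black bar grip 44 mm long (x, along the tongue) x 12 mm thick (y) x 25 mm high; point on the stud's upright axis, 33 mm above the housing's top when out, 11 mm below the bar's top. Gives 8.2 mm when pushed down (3 N at first, 10.5 N at the bottom). Turns only while pushed 6.8 mm or more; 1.45 rad clockwise seen from above, to its stop
- stud_square_tongue (a point): tip of the square stud's steel tongue, 34 mm from its axis, 12 mm wide, 6 mm thick, point at mid thickness, 12.2 mm above the housing's top when out. Unlocked: beside the opening, about along the housing's x. Locked: square over the opening's edge, 14 mm in; let go there it springs up to 5 mm lower than out and cannot turn back. Let go part-way it stays down, not locked
- cover_oblong_knob (a point): loose access cover, oblong, 53 mm along its x by 79 mm along its y: plate 10 mm thick, in its middle a black square knob 24 x 24 mm, sides parallel to the cover's x and y, 38 mm high above the plate. This point is on the knob's axis, 36 mm above the cover's underside, 12 mm below the knob's top; x, y, z are the cover's axes, z out of the knob. 0.09 to 0.21 kg. May be absent
- bay_oblong (a point): opening in the housing for the oblong cover, 58 mm (x) by 84 mm (y) (2.5 mm of clearance all round); this point is its centre, level with the top plate; axes are the housing's. A cover that is fully home has its knob point 26 mm above this point
- stud_oblong_grip (a point): stud of the oblong opening: black bar grip 44 mm long (x, along the tongue) x 12 mm thick (y) x 25 mm high; point on the stud's upright axis, 33 mm above the housing's top when out, 11 mm below the bar's top. Gives 8.2 mm when pushed down (3 N at first, 10.5 N at the bottom). Turns only while pushed 6.8 mm or more; 1.45 rad clockwise seen from above, to its stop
- stud_oblong_tongue (a point): tip of the oblong stud's steel tongue, 34 mm from its axis, 12 mm wide, 6 mm thick, point at mid thickness, 12.2 mm above the housing's top when out. Unlocked: beside the opening, about along the housing's x. Locked: square over the opening's edge, 14 mm in; let go there it springs up to 5 mm lower than out and cannot turn back. Let go part-way it stays down, not locked
- cover_round_knob (a point): loose access cover, round, 79 mm in diameter: plate 10 mm thick, in its middle a black square knob 24 x 24 mm, sides parallel to the cover's x and y, 38 mm high above the plate. This point is on the knob's axis, 36 mm above the cover's underside, 12 mm below the knob's top; x, y, z are the cover's axes, z out of the knob. 0.09 to 0.21 kg. May be absent
- bay_round (a point): opening in the housing for the round cover, 84 mm in diameter (2.5 mm of clearance all round); this point is its centre, level with the top plate; axes are the housing's. A cover that is fully home has its knob point 26 mm above this point
- stud_round_grip (a point): stud of the round opening: black bar grip 44 mm long (x, along the tongue) x 12 mm thick (y) x 25 mm high; point on the stud's upright axis, 33 mm above the housing's top when out, 11 mm below the bar's top. Gives 8.2 mm when pushed down (3 N at first, 10.5 N at the bottom). Turns only while pushed 6.8 mm or more; 1.45 rad clockwise seen from above, to its stop
- stud_round_tongue (a point): tip of the round stud's steel tongue, 34 mm from its axis, 12 mm wide, 6 mm thick, point at mid thickness, 12.2 mm above the housing's top when out. Unlocked: beside the opening, about along the housing's x. Locked: square over the opening's edge, 14 mm in; let go there it springs up to 5 mm lower than out and cannot turn back. Let go part-way it stays down, not locked
- cover_small_knob (a point): loose access cover, small and square, 59 x 59 mm: plate 10 mm thick, in its middle a black square knob 24 x 24 mm, sides parallel to the cover's x and y, 38 mm high above the plate. This point is on the knob's axis, 36 mm above the cover's underside, 12 mm below the knob's top; x, y, z are the cover's axes, z out of the knob. 0.09 to 0.21 kg. May be absent
- bay_small (a point): opening in the housing for the small cover, 64 x 64 mm (2.5 mm of clearance all round); this point is its centre, level with the top plate; axes are the housing's. A cover that is fully home has its knob point 26 mm above this point
- stud_small_grip (a point): stud of the small opening: black bar grip 44 mm long (x, along the tongue) x 12 mm thick (y) x 25 mm high; point on the stud's upright axis, 33 mm above the housing's top when out, 11 mm below the bar's top. Gives 8.2 mm when pushed down (3 N at first, 10.5 N at the bottom). Turns only while pushed 6.8 mm or more; 1.45 rad clockwise seen from above, to its stop
- stud_small_tongue (a point): tip of the small stud's steel tongue, 34 mm from its axis, 12 mm wide, 6 mm thick, point at mid thickness, 12.2 mm above the housing's top when out. Unlocked: beside the opening, about along the housing's x. Locked: square over the opening's edge, 14 mm in; let go there it springs up to 5 mm lower than out and cannot turn back. Let go part-way it stays down, not locked
- multimeter: bystander: multimeter with an orange band, 150 x 75 x 36 mm; origin at its underside
- wire_spool: bystander: spool of wire, 60 mm across, 50 mm high; origin at its underside
- cleaner: bystander: white bottle, 48 mm across, 110 mm high; origin at its underside
- screwdriver: bystander: screwdriver, 170 mm long; origin at its underside
- coffee_mug: bystander: white mug, 80 mm across, 90 mm high; origin at its underside
- fuse_box: bystander: cardboard box, 80 x 50 x 30 mm; origin at its underside
There are look-alikes about, which are no part of the job. Leave any orange look-alike of the part that bears cover_round_knob alone.

How it is judged:
At the end, for the whole second after the job is handed in: Every cover present is at rest in its own opening, flush (centre within 6 mm, height within 2.5 mm, level within 0.05 rad), with its stud's tongue over it and the stud sprung up into its locked notch, 5 mm lower than when out (not out, not caught pushed down part-way) (horizontal distance between cover_square_knob and bay_square below 0.006 m and z of cover_square_knob in the frame of bay_square between 0.0235 and 0.0285 m and angle between each of cover_square_knob, cover_oblong_knob, cover_round_knob, cover_small_knob's own z axis and vertical below 0.05 rad and linear speed of each of cover_square, cover_oblong, cover_round, cover_small below 0.02 m/s and horizontal distance between stud_square_tongue and cover_square_knob below 0.035 m and z of stud_square_tongue in the frame of cover_square_knob between -0.0206 and -0.017 m and horizontal distance between cover_oblong_knob and bay_oblong below 0.006 m and z of cover_oblong_knob in the frame of bay_oblong between 0.0235 and 0.0285 m and horizontal distance between stud_oblong_tongue and cover_oblong_knob below 0.035 m and z of stud_oblong_tongue in the frame of cover_oblong_knob between -0.0206 and -0.017 m and horizontal distance between cover_round_knob and bay_round below 0.006 m and z of cover_round_knob in the frame of bay_round between 0.0235 and 0.0285 m and horizontal distance between stud_round_tongue and cover_round_knob below 0.035 m and z of stud_round_tongue in the frame of cover_round_knob between -0.0206 and -0.017 m and horizontal distance between cover_small_knob and bay_small below 0.006 m and z of cover_small_knob in the frame of bay_small between 0.0235 and 0.0285 m and horizontal distance between stud_small_tongue and cover_small_knob below 0.025 m and z of stud_small_tongue in the frame of cover_small_knob between -0.0206 and -0.017 m); the robot touches nothing.
It fails at once if a bystander is shoved more than 50 mm or tipped over (distance of any of multimeter, wire_spool, cleaner, screwdriver, coffee_mug, fuse_box from where it was at the start of the episode above 0.05 m or angle between any of multimeter, wire_spool, cleaner, coffee_mug, fuse_box's own z axis and vertical above 0.6 rad).
Of cover_square, cover_oblong, cover_round, cover_small only 3 to 4 are there at a start; the rules pass over those that are not, and their reading is None.
At some moment in a run one of cover_square, cover_oblong, cover_round, cover_small may be knocked a few centimetres aside while the robot is not near it.
Once in a run the grip may slacken for a moment while it holds something.
It also fails if it takes over 210 s, if anything falls off the work surface, if the arm or the gripper's body presses on something with over 40 N, if the wrist force passes 120 N, or if a joint passes its speed limit or range.

## Robot

A 6-joint arm with a two-finger parallel gripper is mounted at the origin on the work surface. World frame = base frame: x ahead of the robot, y to its left, z up, the work surface at z = 0. Lengths are in m, angles in rad, forces in N, time in s.
With the tool pointing down it reaches from about 0.375 to 0.975 m from the base axis. Payload 3.8 kg.
Tool frame: the origin (TCP) lies between the finger pads; the fingertips stand 19 mm ahead of it and the grasp point (between the pads) is the TCP; z points along the fingers, y is the line along which they close (so a half turn about z gives the same grasp; the last joint's range is limited). The gripper opens to 88 mm and grips with 3 to 60 N. Pads are 18 mm wide; open, the fingers measure 123 mm over their backs; the gripper's body (75 mm by 187 mm) begins 45 mm behind the grasp point.
Start: joints at [-1.275, 0.264, 1.604, -0, 1.274, -0.037], TCP at [0.221, -0.638, 0.258] pointing down, gripper open.
Joint ranges: [-2.63, 2.63], [-0.94, 2.18], [0.31, 2.57], [-1.31, 4.45], [0, 2.66], [-2.55, 2.55]. Speed limits (rad/s): [2.57, 2.57, 3.14, 3.14, 3.14, 3.14].

## Interface

Orientations are given as a 3x3 rotation matrix whose columns are the frame's x, y, z axes.
In Python, from rig import r, imaging gives the robot as it stands.
- The arm moves only by the tool carry_out, never from a script. Its argument "series" is a list of rows, each an object with "linear": the shift along the tool's x, y, z normalised to -1 to 1, where 1 is 400 mm, a list of three; "roll": the turn about the tool's z normalised to -1 to 1, where 1 is 60 degrees; "hand": the gripper command: -1 is shut, 1 is fully open, values between are in proportion. A call has exactly 10 rows; each row is the pose to reach, as a shift and turn from the pose commanded when the call began, along the tool's axes at that moment; what a row does not reach only later rows make up. A row lasts 1/10 s, in which the tool goes at most 50 mm and 8.59 degrees, less where a joint would pass 70% of its speed; a pose out of reach is approached as far as the arm can. A call with a number of a shift or a turn outside -1 to 1 is refused whole. A call with a gripper value outside its range is refused whole. The fingers move at their own pace and stop on an object; "squeeze" is the grip in N (left out, the last holds). Time passes only in rows, so rows that repeat a pose let the fingers close, or fill a call up. It gives the time, the measured TCP pose, the force, the opening and the grip force at its end, in the units of the state.
- r.sense(): the state, without advancing time (a new reading comes with each control period).
- imaging.snapshot(name): name is "scene" or "side" or "wrist"; returns the picture (400x640x3 uint8, red, green, blue); there is no depth.
- imaging.camera_model(name): a dict with "vfov" (degrees; the focal length in pixels is half the picture's height over the tangent of half this angle, whatever the lens; pixels are square), "cx", "cy" (the principal point, pixels), "camera_from_world" (4x4, takes a point from world to camera coordinates); the wrist camera has in their place "hand_eye" (4x4, takes a point from camera to tool coordinates, whose origin is the TCP and whose axes are the flange's). Camera axes: x right, y down, z forward; pixel columns grow to the right and rows downward; lengths in m; the calibration is good to about 2 mm. A picture is of the moment at which its call begins: read the wrist's pose just before it. camera_model takes no time and is no camera call.
- r.job_done(): hands the job in; it is judged then, once.
The state is a dict: "t": time; "q": joint angles; "joint_vel": joint speeds; "effort": joint torques, N m; "tool_pos": TCP position; "eef_rot": TCP orientation; "force": force on the tool from outside, world axes, zero at the start; "wrist_torque": the same for the moment, N m; "opening": opening from 0.0 (shut) to 1.0 (fully open); "grip_force": force on a finger pad.
Only numpy, scipy, OpenCV 4.12 (cv2) and the standard library are available. Lean on these libraries where they do the work, as an engineer would, in place of code of your own. Each camera call takes 0.05 s, during which the arm holds its last target. There are 200 camera calls.

## Working session

There is one attempt and no reset: what is moved stays moved. The work goes in short steps, Python scripts to look and compute and a tool call to move; the robot and the scene stay as the last step left them, time stands still between calls to the robot, and variables do not carry over. Pictures are saved under pics/ and viewed, at most 14 in all, crops included, and the job is handed in when it is done.

Besides the shell and the picture viewer there is one more tool, called after "Request:" as name(argument=value, ...) on one line, values as JSON. carry_out: Moves the arm, as the interface text tells. Scaled input: -1 to 1 covers 400 mm each way for a shift and 60 degrees each way for a turn. Its arguments: {"type":"object","properties":{"series":{"type":"array"},"squeeze":{"type":"number"}},"required":["series"]}

```bash
ls; mkdir -p pics; python3 - <<'E'
from rig import r, imaging
import cv2, numpy as np
np.set_printoptions(precision=4,suppress=True)
s=r.sense(); print({k:np.round(v,4) for k,v in s.items()})
for n in ["scene","side","wrist"]:
    m=imaging.camera_model(n); print(n,m)
    im=imaging.snapshot(n); cv2.imwrite(f"pics/{n}0.png",im[:,:,::-1])
E
```

```text
pics
{'t': np.float64(0.0), 'q': array([-1.2749,  0.2648,  1.6054,  0.    ,  1.2737, -0.0369]), 'joint_vel': array([-0.0009,  0.0004, -0.0007, -0.0001,  0.0012,  0.0009]), 'effort': array([  0.001 , -50.2113, -35.6876,   0.0728,   0.0294,  -0.0002]), 'tool_pos': array([ 0.2203, -0.6373,  0.2564]), 'eef_rot': array([[ 0.9451,  0.3267, -0.0006],
       [ 0.3267, -0.9451,  0.0021],
       [ 0.0001, -0.0022, -1.    ]]), 'force': array([-0.0352, -0.364 ,  0.0468]), 'wrist_torque': array([-0.046 ,  0.0033, -0.0144]), 'grip_force': np.float64(0.0), 'opening': np.float64(1.0019)}
scene {'vfov': 54.084133372458055, 'cx': 318.80233918596224, 'cy': 199.39952618589737, 'camera_from_world': array([[ 0.669 ,  0.7432, -0.0065, -0.3759],
       [ 0.6444, -0.5844, -0.4933, -0.3266],
       [-0.3704,  0.3258, -0.8699,  1.3505],
       [ 0.    ,  0.    ,  0.    ,  1.    ]])}
side {'vfov': 46.326481077678906, 'cx': 317.29345046096637, 'cy': 202.907535611906, 'camera_from_world': array([[-0.9597, -0.2807, -0.0111,  0.5424],
       [-0.1918,  0.6835, -0.7043,  0.1829],
       [ 0.2053, -0.6738, -0.7098,  1.2183],
       [ 0.    ,  0.    ,  0.    ,  1.    ]])}
wrist {'vfov': 58.025990971469916, 'cx': 315.6892222796388, 'cy': 204.15931397016186, 'hand_eye': array([[ 0.0002, -0.9581, -0.2865,  0.074 ],
       [ 1.    ,  0.0002,  0.0002, -0.0005],
       [-0.0001, -0.2865,  0.9581, -0.1261],
       [ 0.    ,  0.    ,  0.    ,  1.    ]])}
```

View pics/scene0.png

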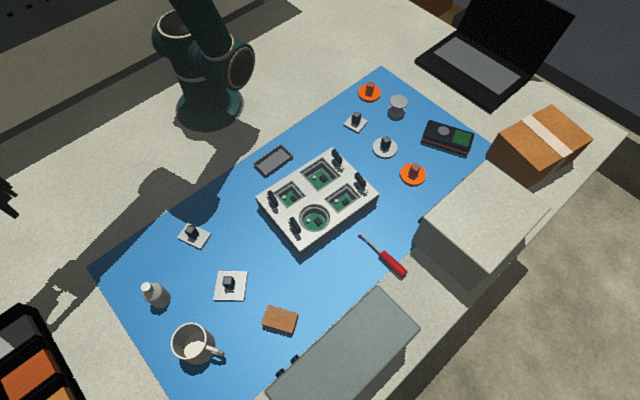

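View pics/side0.png

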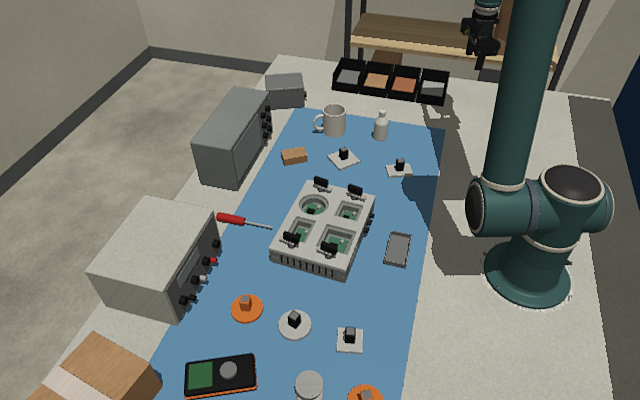

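Scene view: white plates with black knobs sit at (194,235), (230,285), (355,122) and (385,147, round). Orange look-alikes are at (370,92) and (413,174). The housing is at (318,200). Next I measure plate sizes to identify the covers, and the housing pose.

```bash
cat > h.py <<'E'
from rig import r, imaging
import cv2, numpy as np
np.set_printoptions(precision=4,suppress=True)
def K(m): return 200/np.tan(np.radians(m["vfov"])/2)
def cam(name, s=None):
    m=imaging.camera_model(name); f=K(m)
    if name=="wrist":
        T=np.eye(4); T[:3,:3]=s["eef_rot"]; T[:3,3]=s["tool_pos"]; W=T@m["hand_eye"]
    else: W=np.linalg.inv(m["camera_from_world"])
    return f,m["cx"],m["cy"],W
def rays(c,px):
    f,cx,cy,W=c; px=np.atleast_2d(px).astype(float)
    d=np.c_[(px[:,0]-cx)/f,(px[:,1]-cy)/f,np.ones(len(px))]@W[:3,:3].T
    return W[:3,3],d
def plane(c,px,z):
    o,d=rays(c,px); return o+d*((z-o[2])/d[:,2])[:,None]
def proj(c,P):
    f,cx,cy,W=c; P=np.atleast_2d(P); q=(P-W[:3,3])@W[:3,:3]
    return np.c_[cx+f*q[:,0]/q[:,2],cy+f*q[:,1]/q[:,2]]
def rect(pts):
    (c,(w,h),a)=cv2.minAreaRect((np.asarray(pts)[:,:2]*1e4).astype(np.float32))
    return np.array(c)/1e4,w/10,h/10,a     # centre m, sides mm, angle of w side (deg)
def shot(name,tag):
    s=r.sense(); im=imaging.snapshot(name); cv2.imwrite(f"pics/{tag}.png",im[:,:,::-1]); return im,cam(name,s),s
E
python3 - <<'E'
from h import *
for n in ["scene","side"]:
    im=cv2.imread(f"pics/{n}0.png"); c=cam(n); hsv=cv2.cvtColor(im,cv2.COLOR_BGR2HSV)
    blue=((hsv[:,:,0]>95)&(hsv[:,:,0]<118)&(hsv[:,:,1]>100)).astype(np.uint8)
    white=((hsv[:,:,1]<70)&(hsv[:,:,2]>130)).astype(np.uint8)
    hull=np.zeros_like(blue); pts=cv2.findNonZero(cv2.morphologyEx(blue,cv2.MORPH_OPEN,np.ones((5,5))))
    cv2.fillConvexPoly(hull,cv2.convexHull(pts),1)
    k,l,st,ce=cv2.connectedComponentsWithStats(white&hull)
    for i in range(1,k):
        if st[i,4]<60: continue
        p=np.argwhere(l==i)[:,::-1]; cnt=cv2.convexHull(p.astype(np.int32))[:,0]
        for z in ([0.06] if st[i,4]>2000 else [0.01]):
            print(n,st[i],z,rect(plane(c,cnt,z)))
    orange=((hsv[:,:,0]<20)&(hsv[:,:,1]>180)&(hsv[:,:,2]>120)).astype(np.uint8)&hull
    k,l,st,ce=cv2.connectedComponentsWithStats(orange)
    for i in range(1,k):
        if st[i,4]>60: print(n,"orange",st[i],plane(c,ce[i],0.01))
im=cv2.imread("pics/scene0.png")
cv2.imwrite("pics/crop1.png",cv2.resize(im[75:275,170:430],(780,600),interpolation=cv2.INTER_CUBIC))
E
```

```text
scene [390  95  18  13 184] 0.01 (array([0.4313, 0.4844]), 58.889581298828126, 55.0111328125, 47.643253326416016)
scene [344 114  24  18 140] 0.01 (array([0.3983, 0.3096]), 58.99586791992188, 58.56519775390625, 12.808237075805664)
scene [372 138  25  19 253] 0.01 (array([0.533 , 0.3044]), 76.00284423828126, 71.27273559570312, 42.46166229248047)
scene [ 255  147  124  104 3836] 0.06 (array([0.5418, 0.0096]), 279.5134765625, 211.5324951171875, 86.16569519042969)
scene [424 162  60  63 555] 0.01 (array([0.7881, 0.3477]), 33.77330017089844, 283.3495361328125, 2.342393398284912)
scene [177 223  34  25 308] 0.01 (array([ 0.385 , -0.3126]), 79.14506225585937, 53.02564697265625, 22.937040328979492)
scene [213 270  35  31 732] 0.01 (array([ 0.5711, -0.3202]), 80.509765625, 78.30285034179687, 45.423179626464844)
scene [141 282  21  18 189] 0.01 (array([ 0.44  , -0.4808]), 57.20506591796875, 40.71431884765625, 18.99251365661621)
scene [170 322  37  38 455] 0.01 (array([ 0.615, -0.478]), 86.57960205078125, 85.4777099609375, 27.02328872680664)
scene [206 345  17   9  70] 0.01 (array([ 0.6754, -0.
[... 1335 characters left out ...]
5372939407825)
side [535 233  55  27 317] 0.01 (array([-0.1107, -0.1142]), 159.9931640625, 74.97542114257813, 27.547637939453125)
side [278 309  34  32 605] 0.01 (array([0.5303, 0.3109]), 78.97540893554688, 77.947119140625, 66.57427978515625)
side [336 327  27  26 438] 0.01 (array([0.3962, 0.316 ]), 59.5629638671875, 63.249609375, 12.451813697814941)
side [295 370  29  30 684] 0.01 (array([0.4547, 0.4416]), 60.7201171875, 63.50003662109375, 15.810105323791504)
side orange [230 216  15   8  78] [[0.7965 0.036  0.01  ]]
side orange [231 295  31  28 585] [[0.6554 0.3072 0.01  ]]
side orange [347 385  36  15 280] [[0.337  0.4265 0.01  ]]
side orange [185 386  72  13 175] [[0.63   0.5113 0.01  ]]
```

View pics/crop1.png

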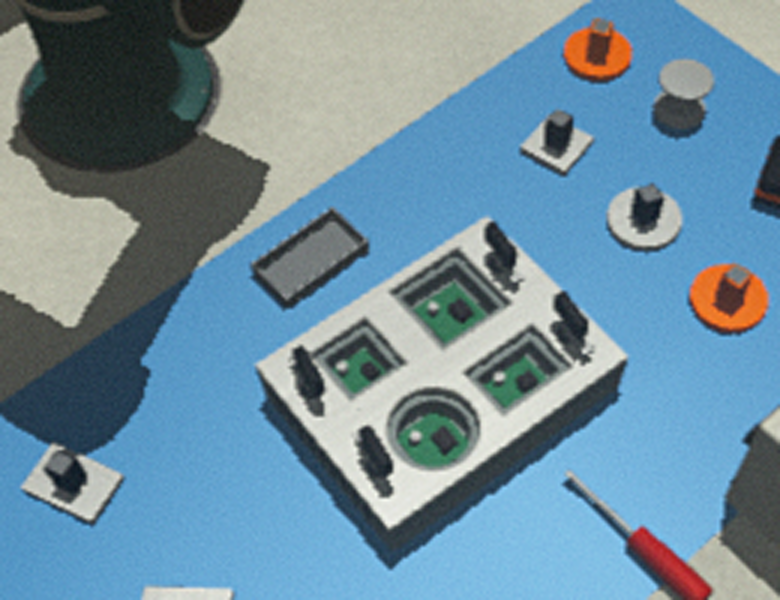

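Named: oblong cover at (194,235), measuring 79x53 mm. Square at (230,285), 80x78 mm. Small at (355,122), 59x59 mm. White round at (385,147), about 77 mm; the orange discs at (370,92) and (413,174) are the look-alikes to leave. All four covers are present. In the housing, the square bay is nearest the robot on the +y side, the oblong is farther out on +y, the small is nearer on −y, and the round is farther out on −y.

```bash
cat >> h.py <<'E'
def phi(R): return np.degrees(np.arctan2(R[1,0],R[0,0]))
def go(xyz,ph,p=None,ph0=None):
    """shift/turn numbers to bring the TCP to xyz with tool-x heading ph (deg)"""
    s=r.sense(); p=s["tool_pos"] if p is None else p; R=s["eef_rot"]
    d=R.T@(np.asarray(xyz)-p); a=(phi(R)-ph+180)%360-180
    print("t %.1f pos %s phi %.2f -> linear %s roll %.4f"%(s["t"],s["tool_pos"],phi(R),np.round(d/0.4,4),a/60))
E
python3 - <<'E'
from h import *
go([0.53,-0.36,0.22],100)
E
```

```text
t 0.1 pos [ 0.2204 -0.6375  0.2567] phi 19.07 -> linear [ 0.9582 -0.4026  0.0924] roll -1.3489
```

Request:
carry_out(series=[{"linear": [0.95, -0.4, 0.09], "roll": -0.97, "hand": 1}, {"linear": [0.95, -0.4, 0.09], "roll": -0.97, "hand": 1}, {"linear": [0.95, -0.4, 0.09], "roll": -0.97, "hand": 1}, {"linear": [0.95, -0.4, 0.09], "roll": -0.97, "hand": 1}, {"linear": [0.95, -0.4, 0.09], "roll": -0.97, "hand": 1}, {"linear": [0.95, -0.4, 0.09], "roll": -0.97, "hand": 1}, {"linear": [0.95, -0.4, 0.09], "roll": -0.97, "hand": 1}, {"linear": [0.95, -0.4, 0.09], "roll": -0.97, "hand": 1}, {"linear": [0.95, -0.4, 0.09], "roll": -0.97, "hand": 1}, {"linear": [0.95, -0.4, 0.09], "roll": -0.97, "hand": 1}])

```text
t: 1.15
tool_pos: [0.5284, -0.3608, 0.221]
eef_rot: [[0.217, 0.976, -0.001], [0.976, -0.217, 0.001], [0.0, -0.001, -1.0]]
force: [-0.3, -0.8, -0.6]
opening: 1.002
grip_force: 0.0
```

```bash
python3 - <<'E'
from h import *
go([0.57,-0.318,0.21],135)
E
```

```text
t 1.1 pos [ 0.5284 -0.3608  0.221 ] phi 77.47 -> linear [0.127  0.0783 0.0274] roll -0.9588
```

Request:
carry_out(series=[{"linear": [0.127, 0.078, 0.027], "roll": -0.959, "hand": 1}, {"linear": [0.127, 0.078, 0.027], "roll": -0.959, "hand": 1}, {"linear": [0.127, 0.078, 0.027], "roll": -0.959, "hand": 1}, {"linear": [0.127, 0.078, 0.027], "roll": -0.959, "hand": 1}, {"linear": [0.127, 0.078, 0.027], "roll": -0.959, "hand": 1}, {"linear": [0.127, 0.078, 0.027], "roll": -0.959, "hand": 1}, {"linear": [0.127, 0.078, 0.027], "roll": -0.959, "hand": 1}, {"linear": [0.127, 0.078, 0.027], "roll": -0.959, "hand": 1}, {"linear": [0.127, 0.078, 0.027], "roll": -0.959, "hand": 1}, {"linear": [0.127, 0.078, 0.027], "roll": -0.959, "hand": 1}])

```text
t: 2.15
tool_pos: [0.5684, -0.3208, 0.211]
eef_rot: [[-0.703, 0.712, -0.0], [0.712, 0.703, -0.0], [-0.0, -0.0, -1.0]]
force: [-0.1, 0.3, -0.3]
opening: 1.001
grip_force: 0.0
```

```bash
cat >> h.py <<'E'
def cover(im,c,z=0.010,near=None):
    """white plate nearest the expected spot: rect on plane z from its convex hull"""
    hsv=cv2.cvtColor(im,cv2.COLOR_RGB2HSV)
    w=((hsv[:,:,1]<70)&(hsv[:,:,2]>110)).astype(np.uint8)
    w=cv2.morphologyEx(w,cv2.MORPH_OPEN,np.ones((3,3)))
    k,l,st,ce=cv2.connectedComponentsWithStats(w); out=[]
    for i in range(1,k):
        if st[i,4]<1500: continue
        cnt=cv2.convexHull(np.argwhere(l==i)[:,::-1].astype(np.int32))[:,0]
        out.append((st[i],)+rect(plane(c,cnt,z)))
    return out
E
python3 - <<'E'
from h import *
im,c,s=shot("wrist","w1"); print(s["tool_pos"],phi(s["eef_rot"]))
for o in cover(im,c): print(o)
E
```

```text
[ 0.5684 -0.3208  0.211 ] 134.6390223334394
(array([ 511,    0,  129,   79, 4743], dtype=int32), array([ 0.619 , -0.0678]), 77.9762939453125, 80.84053344726563, 86.27076721191406)
(array([ 274,  133,   88,   86, 6143], dtype=int32), array([ 0.5684, -0.317 ]), 78.83067016601562, 79.29219360351563, 45.92210388183594)
(array([   0,  199,  165,   75, 6018], dtype=int32), array([ 0.452 , -0.5292]), 177.75816650390624, 67.20496215820313, 58.413326263427734)
(array([ 564,  214,   76,   60, 1761], dtype=int32), array([ 0.8239, -0.1706]), 27.448709106445314, 85.86891479492188, 0.032093219459056854)
(array([ 142,  356,  199,   44, 5349], dtype=int32), array([ 0.6655, -0.5393]), 222.6945556640625, 57.862945556640625, 44.72874069213867)
```

View pics/w1.png

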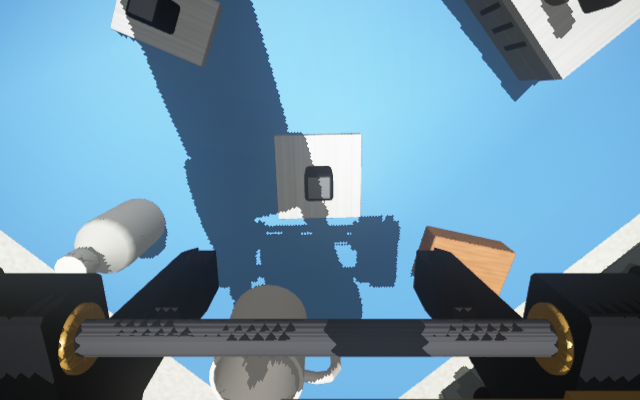

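The wrist view shows the square cover squarely below: plate at columns 274–361 and rows 133–219, knob at (319,183), measuring 79x79 mm. I descend and grip it.

```bash
python3 - <<'E'
from h import *
go([0.5684,-0.317,0.037],135.9)
E
```

```text
t 2.2 pos [ 0.5686 -0.3206  0.2109] phi 134.68 -> linear [0.0066 0.0061 0.4349] roll -0.0204
```

Request:
carry_out(series=[{"linear": [0.007, 0.006, 0.1], "roll": -0.02, "hand": 1}, {"linear": [0.007, 0.006, 0.2], "roll": -0.02, "hand": 1}, {"linear": [0.007, 0.006, 0.3], "roll": -0.02, "hand": 0.5}, {"linear": [0.007, 0.006, 0.38], "roll": -0.02, "hand": 0.2}, {"linear": [0.007, 0.006, 0.42], "roll": -0.02, "hand": 0.2}, {"linear": [0.007, 0.006, 0.435], "roll": -0.02, "hand": 0.2}, {"linear": [0.007, 0.006, 0.435], "roll": -0.02, "hand": 0}, {"linear": [0.007, 0.006, 0.435], "roll": -0.02, "hand": -1}, {"linear": [0.007, 0.006, 0.435], "roll": -0.02, "hand": -1}, {"linear": [0.007, 0.006, 0.435], "roll": -0.02, "hand": -1}], squeeze=45)

```text
t: 3.2
tool_pos: [0.5698, -0.317, 0.0387]
eef_rot: [[-0.719, 0.695, 0.003], [0.695, 0.719, -0.002], [-0.003, 0.001, -1.0]]
force: [-1.0, -2.0, 0.6]
opening: 0.299
grip_force: 0.4
```

Request:
carry_out(series=[{"linear": [0, 0, 0], "roll": 0, "hand": -1}, {"linear": [0, 0, 0], "roll": 0, "hand": -1}, {"linear": [0, 0, 0], "roll": 0, "hand": -1}, {"linear": [0, 0, -0.04], "roll": 0, "hand": -1}, {"linear": [0, 0, -0.1], "roll": 0, "hand": -1}, {"linear": [0, 0, -0.18], "roll": 0, "hand": -1}, {"linear": [0, 0, -0.26], "roll": 0, "hand": -1}, {"linear": [0, 0, -0.34], "roll": 0, "hand": -1}, {"linear": [0, 0, -0.4], "roll": 0, "hand": -1}, {"linear": [0, 0, -0.4], "roll": 0, "hand": -1}])

```text
t: 4.2
tool_pos: [0.571, -0.3175, 0.2024]
eef_rot: [[-0.719, 0.695, 0.007], [0.695, 0.719, -0.004], [-0.008, 0.002, -1.0]]
force: [0.3, -0.1, -1.2]
opening: 0.271
grip_force: 45.0
```

```bash
python3 - <<'E'
from h import *
print(r.sense()["grip_force"],r.sense()["force"])
im,c,s=shot("wrist","w2"); 
for o in cover(im,c,s["tool_pos"][2]-0.026): print(o)
go([0.49,-0.14,0.196],176)
E
```

```text
44.999921433627605 [ 0.3299 -0.0726 -1.1982]
(array([ 516,    0,  124,   84, 4932], dtype=int32), array([ 0.5659, -0.1717]), 35.65456848144531, 38.864193725585935, 86.1433334350586)
(array([  231,   174,   174,   100, 10067], dtype=int32), array([ 0.558 , -0.3042]), 76.43130493164062, 47.127984619140626, 45.86294937133789)
(array([   0,  196,  155,  123, 9197], dtype=int32), array([ 0.4975, -0.3969]), 86.83045043945313, 50.344583129882814, 65.0232925415039)
(array([ 529,  222,  111,   96, 2969], dtype=int32), array([ 0.6633, -0.2288]), 13.219499206542968, 59.19307861328125, 0.045084837824106216)
(array([  28,  356,   75,   44, 2907], dtype=int32), array([ 0.5287, -0.455 ]), 34.135321044921874, 27.16895751953125, 45.963008880615234)
(array([ 252,  356,   81,   43, 1958], dtype=int32), array([ 0.6092, -0.3712]), 41.849179077148435, 26.527301025390624, 45.973201751708984)
t 4.2 pos [ 0.5698 -0.3168  0.1995] phi 136.01 -> linear [0.4505 0.1793 0.0069] roll -0.6665
```

View pics/w2.png

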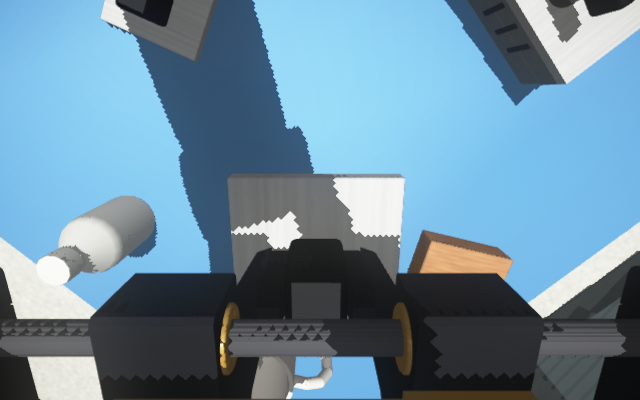

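The square cover is held level in the grip: plate front edge at row ~176, columns 231–404. Next I move over the housing, offset so that the square bay shows ahead of the held plate.

```bash
python3 - <<'E'
from h import *
go([0.58,0.06,0.25],176.1)
E
```

```text
t 4.2 pos [ 0.5698 -0.3168  0.1995] phi 136.01 -> linear [ 0.6353  0.6955 -0.1283] roll -0.6682
```

Request:
carry_out(series=[{"linear": [0.03, 0.035, -0.08], "roll": -0.03, "hand": -1}, {"linear": [0.09, 0.1, -0.128], "roll": -0.1, "hand": -1}, {"linear": [0.16, 0.175, -0.128], "roll": -0.2, "hand": -1}, {"linear": [0.24, 0.26, -0.128], "roll": -0.3, "hand": -1}, {"linear": [0.32, 0.35, -0.128], "roll": -0.4, "hand": -1}, {"linear": [0.4, 0.44, -0.128], "roll": -0.5, "hand": -1}, {"linear": [0.48, 0.53, -0.128], "roll": -0.6, "hand": -1}, {"linear": [0.55, 0.61, -0.128], "roll": -0.668, "hand": -1}, {"linear": [0.61, 0.67, -0.128], "roll": -0.668, "hand": -1}, {"linear": [0.635, 0.6955, -0.128], "roll": -0.668, "hand": -1}])

```text
t: 5.25
tool_pos: [0.5774, 0.0633, 0.2454]
eef_rot: [[-0.998, 0.065, -0.005], [0.065, 0.998, 0.001], [0.005, 0.0, -1.0]]
force: [-0.5, -0.6, -1.8]
opening: 0.269
grip_force: 45.0
```

```bash
python3 - <<'E'
from h import *
im,c,s=shot("wrist","w3"); print(s["t"],s["tool_pos"],phi(s["eef_rot"]),s["grip_force"])
E
```

```text
5.25 [0.5774 0.0633 0.2454] 176.25131986549616 44.99974932521582
```

View pics/w3.png

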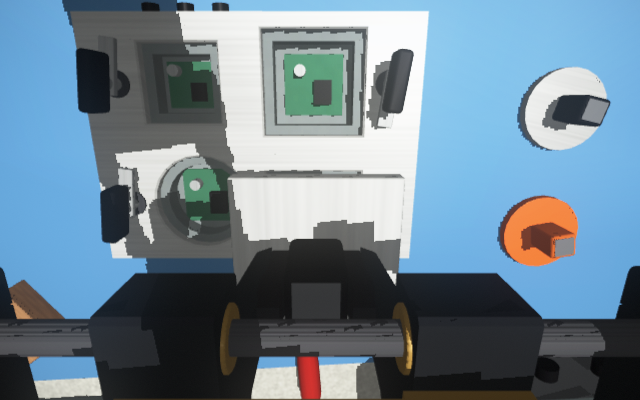

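The wrist view shows the square bay clearly: rim at columns 261–367, rows 27–136, with its stud at (396,82) and tongue around (383,110). The held plate's front edge is at row 176, columns 231–404. I measure both in tool axes so that any camera bias cancels.

```bash
cat >> h.py <<'E'
def tool(P,s): return (np.atleast_2d(P)-s["tool_pos"])@s["eef_rot"]
def edge(g,p0,p1,n=9,w=1.0):
    """strongest grey step along scan lines parallel to p0->p1 (px), shifted sideways +-w*n/2; returns points"""
    p0,p1=np.array(p0,float),np.array(p1,float); d=p1-p0; L=np.linalg.norm(d); d/=L; q=np.array([-d[1],d[0]]); out=[]
    for k in np.linspace(-1,1,n)*w:
        t=np.arange(0,L,0.25); P=p0+k*q+t[:,None]*d
        v=cv2.remap(g,P[:,0].astype(np.float32)[None],P[:,1].astype(np.float32)[None],cv2.INTER_LINEAR)[0].astype(float)
        v=cv2.GaussianBlur(v[None],(0,0),3)[0]; gr=np.abs(np.gradient(v)); i=gr.argmax(); out.append(P[i])
    return np.median(out,axis=0)
E
python3 - <<'E'
from h import *
im=cv2.imread("pics/w3.png"); g=cv2.cvtColor(im,cv2.COLOR_BGR2GRAY); s=r.sense(); c=cam("wrist",s)
# bay rim
E={ 'L':edge(g,(250,80),(270,80),15,30),'R':edge(g,(374,60),(356,60),9,20),'T':edge(g,(315,18),(315,38),15,35),'B':edge(g,(315,148),(315,129),15,35)}
for k,v in E.items(): print(k,v,plane(c,v,0.06)[0],tool(plane(c,v,0.06),s)[0])
# held plate: top-plane edges
F={'L':edge(g,(222,200),(240,200),9,12),'R':edge(g,(412,200),(396,200),9,12),'T':edge(g,(300,168),(300,186),15,40)}
zp=s["tool_pos"][2]-0.026
for k,v in F.items(): print(k,v,tool(plane(c,v,zp),s)[0],tool(plane(c,v,zp-0.01),s)[0])
print(g[166:186,300],g[200,222:240],g[200,396:412])
print(g[20:36,315],g[128:146,315])
E
```

```text
L [261.5  80. ] [0.4873 0.026  0.06  ] [ 0.087 -0.044  0.186]
R [365.75  60.  ] [0.4776 0.1116 0.06  ] [0.1023 0.0409 0.1862]
T [315.  28.] [0.4514 0.0722 0.06  ] [ 0.1258 -0.0001  0.1862]
B [315.   135.75] [0.5351 0.0667 0.06  ] [ 0.0419 -0.0001  0.1859]
L [233.5 200. ] [ 0.0303 -0.0355  0.0261] [ 0.0274 -0.0379  0.0361]
R [402. 200.] [0.0303 0.0384 0.0262] [0.0274 0.0409 0.0362]
T [300.   170.25] [ 0.0435 -0.0062  0.0262] [ 0.0415 -0.0066  0.0362]
[238 236 235 230 188 118  89  97 114 121 117 141 210 236 241 241 240 240
 240 240] [ 40  41  42  42  41  42  69  96 104 103 105 104 104 216 229 229 230 230] [242 241 241 240 239 240 230 205 231 235 236 236 236 236 235 235]
[248 248 248 248 249 245 219 171 147  88  85  82 124 177 178 177] [177 178 177 178 177 178 160 159 210 225 243 241 240 241 242 243 242 241]
```

```bash
python3 - <<'E'
from h import *
s=r.sense(); P=s["tool_pos"]+s["eef_rot"]@np.array([0.0839,-0.0019,0.186]); print(P)
go([P[0],P[1],0.105],176.15)
E
```

```text
[0.4931 0.0677 0.06  ]
t 5.3 pos [0.5777 0.0639 0.2457] phi 176.26 -> linear [ 0.2102 -0.0046  0.3526] roll 0.0018
```

Request:
carry_out(series=[{"linear": [0.05, -0.005, 0.03], "roll": 0.002, "hand": -1}, {"linear": [0.12, -0.005, 0.08], "roll": 0.002, "hand": -1}, {"linear": [0.18, -0.005, 0.15], "roll": 0.002, "hand": -1}, {"linear": [0.21, -0.005, 0.22], "roll": 0.002, "hand": -1}, {"linear": [0.21, -0.005, 0.28], "roll": 0.002, "hand": -1}, {"linear": [0.21, -0.005, 0.32], "roll": 0.002, "hand": -1}, {"linear": [0.21, -0.005, 0.345], "roll": 0.002, "hand": -1}, {"linear": [0.21, -0.005, 0.352], "roll": 0.002, "hand": -1}, {"linear": [0.21, -0.005, 0.352], "roll": 0.002, "hand": -1}, {"linear": [0.21, -0.005, 0.352], "roll": 0.002, "hand": -1}])

```text
t: 6.3
tool_pos: [0.4962, 0.0638, 0.1081]
eef_rot: [[-0.997, 0.071, 0.001], [0.071, 0.997, 0.0], [-0.001, 0.0, -1.0]]
force: [0.2, -0.8, -2.0]
opening: 0.266
grip_force: 45.0
```

```bash
python3 - <<'E'
from h import *
print(r.sense()["force"],r.sense()["eef_rot"],r.sense()["grip_force"])
go([0.4931,0.0677,0.087],176.15)
E
```

```text
[ 0.2286 -0.7558 -2.0258] [[-0.9975  0.0707  0.0014]
 [ 0.0707  0.9975  0.    ]
 [-0.0014  0.0001 -1.    ]] 44.99994266778231
t 6.3 pos [0.4962 0.0638 0.1081] phi 175.95 -> linear [0.0084 0.0091 0.0527] roll -0.0034
```

Request:
carry_out(series=[{"linear": [0.004, 0.004, 0], "roll": -0.003, "hand": -1}, {"linear": [0.008, 0.009, 0], "roll": -0.003, "hand": -1}, {"linear": [0.008, 0.009, 0], "roll": -0.003, "hand": -1}, {"linear": [0.008, 0.009, 0], "roll": -0.003, "hand": -1}, {"linear": [0.008, 0.009, 0], "roll": -0.003, "hand": -1}, {"linear": [0.008, 0.009, 0], "roll": -0.003, "hand": -1}, {"linear": [0.008, 0.009, 0], "roll": -0.003, "hand": -1}, {"linear": [0.008, 0.009, 0], "roll": -0.003, "hand": -1}, {"linear": [0.008, 0.009, 0], "roll": -0.003, "hand": -1}, {"linear": [0.008, 0.009, 0], "roll": -0.003, "hand": -1}])

```text
t: 7.3
tool_pos: [0.4923, 0.0678, 0.1073]
eef_rot: [[-0.998, 0.067, -0.0], [0.067, 0.998, -0.0], [0.0, -0.0, -1.0]]
force: [-0.9, -0.3, -1.9]
opening: 0.27
grip_force: 45.0
```

```bash
python3 - <<'E'
from h import *
go([0.4931,0.0677,0.087],176.15)
im,c,s=shot("wrist","w4")
go([0.4931,0.0677,0.087],176.15)
E
```

```text
t 7.3 pos [0.4923 0.0678 0.1073] phi 176.15 -> linear [-0.0019 -0.0002  0.0507] roll -0.0001
t 7.3 pos [0.4924 0.0679 0.1073] phi 176.15 -> linear [-0.0019 -0.0003  0.0507] roll -0.0001
```

View pics/w4.png

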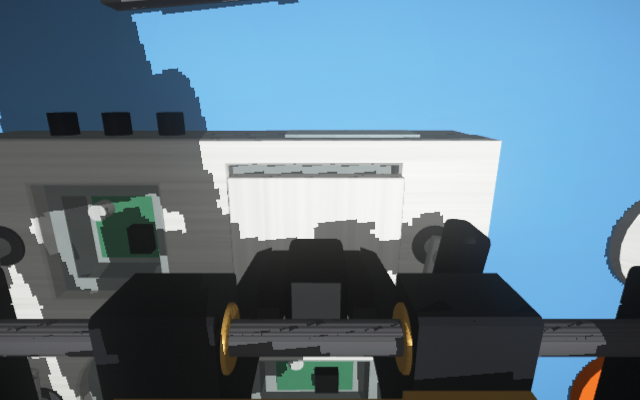

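The plate hovers just over the bay: back rim at row 164, columns 229–402, plate at columns 229–404. It is centred to under 1 mm, so I lower it.

Request:
carry_out(series=[{"linear": [-0.002, 0, 0.005], "roll": 0, "hand": -1}, {"linear": [-0.002, 0, 0.01], "roll": 0, "hand": -1}, {"linear": [-0.002, 0, 0.015], "roll": 0, "hand": -1}, {"linear": [-0.002, 0, 0.02], "roll": 0, "hand": -1}, {"linear": [-0.002, 0, 0.025], "roll": 0, "hand": -1}, {"linear": [-0.002, 0, 0.03], "roll": 0, "hand": -1}, {"linear": [-0.002, 0, 0.035], "roll": 0, "hand": -1}, {"linear": [-0.002, 0, 0.04], "roll": 0, "hand": -1}, {"linear": [-0.002, 0, 0.045], "roll": 0, "hand": -1}, {"linear": [-0.002, 0, 0.045], "roll": 0, "hand": -1}])

```text
t: 8.35
tool_pos: [0.4929, 0.0678, 0.0889]
eef_rot: [[-0.998, 0.067, -0.001], [0.067, 0.998, -0.0], [0.001, -0.0, -1.0]]
force: [0.5, 0.2, -2.7]
opening: 0.267
grip_force: 45.0
```

Request:
carry_out(series=[{"linear": [0, 0, 0.002], "roll": 0, "hand": -1}, {"linear": [0, 0, 0.004], "roll": 0, "hand": -1}, {"linear": [0, 0, 0.006], "roll": 0, "hand": -1}, {"linear": [0, 0, 0.006], "roll": 0, "hand": -1}, {"linear": [0, 0, 0.006], "roll": 0, "hand": -1}, {"linear": [0, 0, 0.006], "roll": 0, "hand": -1}, {"linear": [0, 0, 0.006], "roll": 0, "hand": -1}, {"linear": [0, 0, 0.006], "roll": 0, "hand": -1}, {"linear": [0, 0, 0.006], "roll": 0, "hand": -1}, {"linear": [0, 0, 0.006], "roll": 0, "hand": -1}])

```text
t: 9.35
tool_pos: [0.4932, 0.0678, 0.0886]
eef_rot: [[-0.998, 0.067, -0.0], [0.067, 0.998, -0.0], [0.0, -0.0, -1.0]]
force: [-5.1, -1.3, 11.1]
opening: 0.269
grip_force: 45.0
```

It seated at the predicted height (TCP z 0.0886, 11 N of contact). I release and raise, moving to view the stud.

Request:
carry_out(series=[{"linear": [0, 0, 0], "roll": 0, "hand": -0.1}, {"linear": [0, 0, 0], "roll": 0, "hand": -0.1}, {"linear": [0, 0, 0], "roll": 0, "hand": -0.1}, {"linear": [0, 0, 0], "roll": 0, "hand": -0.1}, {"linear": [0, 0, -0.05], "roll": 0, "hand": -0.1}, {"linear": [0, 0, -0.15], "roll": 0, "hand": -0.1}, {"linear": [0, 0.02, -0.25], "roll": 0, "hand": -0.1}, {"linear": [-0.05, 0.1, -0.28], "roll": 0, "hand": -0.1}, {"linear": [-0.08, 0.15, -0.28], "roll": 0, "hand": -0.1}, {"linear": [-0.08, 0.15, -0.28], "roll": 0, "hand": -0.1}])

```text
t: 10.35
tool_pos: [0.5311, 0.1274, 0.2]
eef_rot: [[-0.998, 0.065, 0.003], [0.065, 0.998, 0.001], [-0.003, 0.001, -1.0]]
force: [-0.2, -0.3, -0.3]
opening: 0.449
grip_force: 0.0
```

```bash
python3 - <<'E'
from h import *
im,c,s=shot("wrist","w5"); print(s["tool_pos"],phi(s["eef_rot"]),s["opening"])
E
```

```text
[0.5311 0.1274 0.2   ] 176.25903723081026 0.4486994175464511
```

View pics/w5.png

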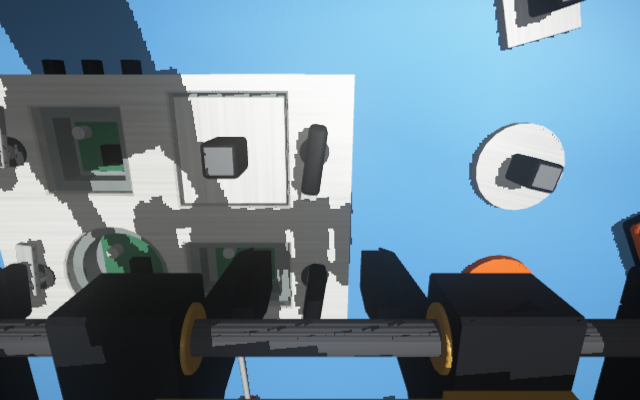

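The square cover lies flush in its bay (plate at columns 178–287, rows 93–206, even gap). The stud bar runs from (319,126) to (309,194). I check its predicted position against the picture.

```bash
python3 - <<'E'
from h import *
im=cv2.imread("pics/w5.png"); g=cv2.cvtColor(im,cv2.COLOR_BGR2GRAY); s=r.sense(); c=cam("wrist",s)
P=np.array([0.4974,0.1299,0.104]); a=np.radians(-10.85); u=np.array([np.cos(a),np.sin(a),0]); v=np.array([-u[1],u[0],0])
print(s["tool_pos"],proj(c,[P+.022*i*u+.006*j*v for i,j in [(1,1),(1,-1),(-1,-1),(-1,1)]]))
for y in (124,126,128,140,160,180,190,194,196): print(y,g[y,296:336])
# gap check of the seated cover edges
go([0.4974,0.1299,0.100],169.15)
E
```

```text
[0.5294 0.1262 0.1989] [[322.4921 201.6864]
 [303.8038 199.4389]
 [312.1754 129.6739]
 [331.9142 132.1821]]
124 [248 248 248 248 248 248 248 248 248 248 248 248 249 249 244 235 165 138
 104  96  95 132 183 192 229 235 235 239 249 250 250 250 250 251 251 251
 251 251 251 251]
126 [246 246 246 246 246 246 246 246 247 247 247 247 247 238 130  73  74  74
  75  74  74  74  74  74  74  74  74  73  92 178 239 249 249 250 250 250
 250 250 250 250]
128 [247 247 247 247 247 247 247 236 159 128 128 127 123  83  74  76  76  76
  77  77  77  76  76  77  76  75  76  75  74  74 130 244 250 250 250 250
 250 250 250 250]
140 [168 124 125 124 124 124 125 124 118  95  79  71  71  72  74  76  78  79
  80  83  84  85  86  89  90  92  90  82  76  73  97 241 248 248 248 248
 248 248 248 249]
160 [119 119 117 117 118 105  83  71  67  63  65  66  69  71  71  74  74  76
  79  79  78  79  80  78  73  68  65  65  97 103 106 234 243 243 243 243
 244 244 244 244]
180 [116 116 116 116 117 116  74  58  58  60  63  65  65  66  67  67  67  67
  68  68  68  63  60  60  56 234 244 244 244 244 244 244 244 244 244 244
 244 244 244 244]
190 [231 151 110 111 111  71  55  55  58  60  61  61  60  61  61  62  62  62
  62  61  59  57  55  98 230 239 239 239 239 239 239 239 239 239 240 240
 240 240 240 240]
194 [238 193 126 110 102 183 214 195 156 142 115 107  86  79  66  63  56  54
  55  64  80 116 231 239 239 239 239 239 239 239 239 239 239 239 239 239
 239 239 239 239]
196 [234 234 148 108 121 200 217 218 220 222 219 218 216 214 216 220 221 221
 222 224 205 232 236 236 236 236 236 236 236 236 236 221 215 234 237 236
 236 236 237 236]
t 10.4 pos [0.5294 0.1262 0.1989] phi 176.25 -> linear [0.0805 0.0041 0.2472] roll 0.1184
```

Request:
carry_out(series=[{"linear": [0.04, 0.002, 0.04], "roll": 0.06, "hand": -0.2}, {"linear": [0.082, 0.003, 0.1], "roll": 0.118, "hand": -0.2}, {"linear": [0.082, 0.003, 0.15], "roll": 0.118, "hand": -0.2}, {"linear": [0.082, 0.003, 0.17], "roll": 0.118, "hand": -0.2}, {"linear": [0.082, 0.003, 0.17], "roll": 0.118, "hand": -0.2}, {"linear": [0.082, 0.003, 0.17], "roll": 0.118, "hand": -0.2}, {"linear": [0.082, 0.003, 0.17], "roll": 0.118, "hand": -0.2}, {"linear": [0.082, 0.003, 0.17], "roll": 0.118, "hand": -0.2}, {"linear": [0.082, 0.003, 0.17], "roll": 0.118, "hand": -0.2}, {"linear": [0.082, 0.003, 0.17], "roll": 0.118, "hand": -0.2}])

```text
t: 11.4
tool_pos: [0.4968, 0.129, 0.1314]
eef_rot: [[-0.982, 0.19, 0.001], [0.19, 0.982, 0.0], [-0.001, 0.0, -1.0]]
force: [-0.2, -0.3, -0.1]
opening: 0.401
grip_force: 0.0
```

```bash
python3 - <<'E'
from h import *
go([0.4966,0.1297,0.096],169.15)
E
```

```text
t 11.4 pos [0.4968 0.129  0.1314] phi 169.07 -> linear [0.0009 0.0015 0.0885] roll -0.0013
```

Request:
carry_out(series=[{"linear": [0.001, 0.001, 0.03], "roll": 0, "hand": -0.2}, {"linear": [0.001, 0.001, 0.06], "roll": 0, "hand": -0.2}, {"linear": [0.001, 0.001, 0.08], "roll": 0, "hand": -0.2}, {"linear": [0.001, 0.001, 0.088], "roll": 0, "hand": -0.2}, {"linear": [0.001, 0.001, 0.088], "roll": 0, "hand": -1}, {"linear": [0.001, 0.001, 0.088], "roll": 0, "hand": -1}, {"linear": [0.001, 0.001, 0.088], "roll": 0, "hand": -1}, {"linear": [0.001, 0.001, 0.088], "roll": 0, "hand": -1}, {"linear": [0.001, 0.001, 0.088], "roll": 0, "hand": -1}, {"linear": [0.001, 0.001, 0.088], "roll": 0, "hand": -1}], squeeze=40)

```text
t: 12.4
tool_pos: [0.4965, 0.1289, 0.0961]
eef_rot: [[-0.982, 0.189, 0.001], [0.189, 0.982, -0.001], [-0.001, -0.001, -1.0]]
force: [-0.6, -4.1, 2.6]
opening: 0.126
grip_force: 40.0
```

Request:
carry_out(series=[{"linear": [0, 0, 0], "roll": 0, "hand": -1}, {"linear": [0, 0, 0], "roll": 0, "hand": -1}, {"linear": [0, 0, 0.005], "roll": 0, "hand": -1}, {"linear": [0, 0, 0.01], "roll": 0, "hand": -1}, {"linear": [0, 0, 0.015], "roll": 0, "hand": -1}, {"linear": [0, 0, 0.02], "roll": 0, "hand": -1}, {"linear": [0, 0, 0.022], "roll": 0, "hand": -1}, {"linear": [0, 0, 0.022], "roll": 0, "hand": -1}, {"linear": [0, 0, 0.022], "roll": 0, "hand": -1}, {"linear": [0, 0, 0.022], "roll": 0, "hand": -1}])

```text
t: 13.4
tool_pos: [0.4966, 0.129, 0.0883]
eef_rot: [[-0.982, 0.189, 0.001], [0.189, 0.982, -0.001], [-0.001, -0.001, -1.0]]
force: [-3.2, -6.3, 9.3]
opening: 0.134
grip_force: 40.0
```

```bash
python3 - <<'E'
from h import *
s=r.sense();print(s["force"],s["wrist_torque"],s["grip_force"],s["opening"]*88)
go([0.4966,0.1297,0.0875],86.15)
E
```

```text
[-3.2316 -6.2934  9.2522] [-0.8926  0.3401 -0.0322] 40.00178801827133 11.756554896722724
t 13.4 pos [0.4966 0.129  0.0883] phi 169.08 -> linear [0.0003 0.0018 0.0019] roll 1.3822
```

Request:
carry_out(series=[{"linear": [0, -0.001, 0.003], "roll": 0, "hand": -1}, {"linear": [0, -0.001, 0.004], "roll": 0.03, "hand": -1}, {"linear": [0, -0.001, 0.004], "roll": 0.13, "hand": -1}, {"linear": [0, -0.001, 0.004], "roll": 0.24, "hand": -1}, {"linear": [0, -0.001, 0.004], "roll": 0.35, "hand": -1}, {"linear": [0, -0.001, 0.004], "roll": 0.46, "hand": -1}, {"linear": [0, -0.001, 0.004], "roll": 0.57, "hand": -1}, {"linear": [0, -0.001, 0.004], "roll": 0.68, "hand": -1}, {"linear": [0, -0.001, 0.004], "roll": 0.75, "hand": -1}, {"linear": [0, -0.001, 0.004], "roll": 0.78, "hand": -1}])

```text
t: 14.4
tool_pos: [0.4968, 0.1291, 0.0878]
eef_rot: [[-0.532, 0.847, 0.001], [0.847, 0.532, 0.0], [-0.001, 0.001, -1.0]]
force: [-5.6, -4.7, 15.8]
opening: 0.128
grip_force: 40.0
```

```bash
python3 - <<'E'
from h import *
s=r.sense();print(s["force"],s["wrist_torque"],s["grip_force"],s["opening"]*88)
go([0.4966,0.1297,0.0875],86.15)
E
```

```text
[-5.5756 -4.6903 15.7657] [-0.7314  0.729  -0.0114] 40.00323255546391 11.281777277942295
t 14.4 pos [0.4968 0.1291 0.0878] phi 122.15 -> linear [0.0015 0.0003 0.0007] roll 0.6000
```

Request:
carry_out(series=[{"linear": [0, 0, 0], "roll": 0.08, "hand": -1}, {"linear": [0, 0, 0], "roll": 0.18, "hand": -1}, {"linear": [0, 0, 0], "roll": 0.28, "hand": -1}, {"linear": [0, 0, 0], "roll": 0.38, "hand": -1}, {"linear": [0, 0, 0], "roll": 0.48, "hand": -1}, {"linear": [0, 0, 0], "roll": 0.56, "hand": -1}, {"linear": [0, 0, 0], "roll": 0.61, "hand": -1}, {"linear": [0, 0, 0], "roll": 0.63, "hand": -1}, {"linear": [0, 0, 0], "roll": 0.63, "hand": -1}, {"linear": [0, 0, 0], "roll": 0.63, "hand": -1}])

```text
t: 15.4
tool_pos: [0.4971, 0.1291, 0.0878]
eef_rot: [[0.095, 0.995, 0.002], [0.995, -0.095, -0.0], [0.0, 0.002, -1.0]]
force: [-4.5, -4.0, 15.3]
opening: 0.129
grip_force: 40.0
```

```bash
python3 - <<'E'
from h import *
s=r.sense();print(s["force"],s["wrist_torque"],s["grip_force"],s["opening"]*88,phi(s["eef_rot"]))
E
```

```text
[-4.4947 -3.992  15.3243] [-0.8199  0.6647  0.3746] 40.00325733795762 11.357297096113312 84.53895000486601
```

Full turn reached the stop (0.37 N·m). I release, then rise.

Request:
carry_out(series=[{"linear": [0, 0, 0], "roll": 0.0, "hand": -0.3}, {"linear": [0, 0, 0], "roll": 0, "hand": -0.3}, {"linear": [0, 0, 0], "roll": 0, "hand": -0.3}, {"linear": [0, 0, -0.01], "roll": 0, "hand": -0.3}, {"linear": [0, 0, -0.05], "roll": 0, "hand": -0.3}, {"linear": [0, 0, -0.12], "roll": 0, "hand": -0.2}, {"linear": [0, 0, -0.22], "roll": 0, "hand": 0}, {"linear": [0, 0, -0.3], "roll": 0, "hand": 0.2}, {"linear": [0, 0, -0.32], "roll": 0, "hand": 0.5}, {"linear": [0, 0, -0.32], "roll": 0, "hand": 0.8}])

```text
t: 16.4
tool_pos: [0.4971, 0.1293, 0.2148]
eef_rot: [[0.096, 0.995, 0.003], [0.995, -0.096, 0.001], [0.001, 0.003, -1.0]]
force: [0.3, -0.1, -0.7]
opening: 0.736
grip_force: 0.0
```

```bash
python3 - <<'E'
from h import *
im,c,s=shot("wrist","w6"); print(s["tool_pos"],phi(s["eef_rot"]),s["opening"])
im2,c2,_=shot("scene","s1")
c2=cv2.resize(im2[75:275,170:430],(520,400),interpolation=cv2.INTER_CUBIC)
cv2.imwrite("pics/m6.png",np.vstack([im[:300,100:540].repeat(1,0),np.zeros((0,440,3),np.uint8)])[:,:,::-1])
go([0.531,0.31,0.21],90)
E
```

```text
[0.4971 0.1293 0.2148] 84.46720587545762 0.7356063094514195
t 16.5 pos [0.4951 0.1289 0.2118] phi 84.47 -> linear [0.4594 0.0456 0.004 ] roll -0.0922
```

View pics/w6.png

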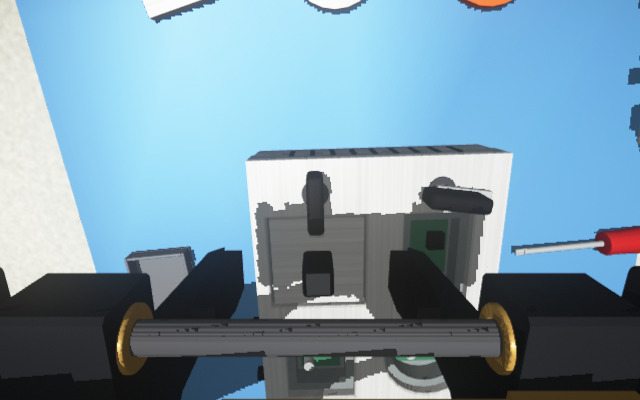

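The bar at (315,203) now points square at the seated cover, so the stud has turned fully and been released. Next is the round cover.

Request:
carry_out(series=[{"linear": [0.12, 0.046, 0], "roll": -0.09, "hand": 1}, {"linear": [0.24, 0.046, 0], "roll": -0.09, "hand": 1}, {"linear": [0.36, 0.046, 0], "roll": -0.09, "hand": 1}, {"linear": [0.46, 0.046, 0], "roll": -0.09, "hand": 1}, {"linear": [0.46, 0.046, 0], "roll": -0.09, "hand": 1}, {"linear": [0.46, 0.046, 0], "roll": -0.09, "hand": 1}, {"linear": [0.46, 0.046, 0], "roll": -0.09, "hand": 1}, {"linear": [0.46, 0.046, 0], "roll": -0.09, "hand": 1}, {"linear": [0.46, 0.046, 0], "roll": -0.09, "hand": 1}, {"linear": [0.46, 0.046, 0], "roll": -0.09, "hand": 1}])

```text
t: 17.5
tool_pos: [0.5323, 0.3095, 0.2135]
eef_rot: [[0.004, 1.0, 0.0], [1.0, -0.004, 0.0], [0.0, 0.0, -1.0]]
force: [0.7, 0.4, -0.2]
opening: 1.003
grip_force: 0.0
```

```bash
python3 - <<'E'
from h import *
im,c,s=shot("wrist","w7"); print(s["tool_pos"],phi(s["eef_rot"]),s["opening"])
for o in cover(im,c): print(o)
px=proj(c,[[0.532,0.308,0.01]])[0].astype(int); print(px)
y,x=px[1],px[0]; cv2.imwrite("pics/c7.png",cv2.resize(im[max(0,y-60):y+60,x-80:x+80,::-1],(640,480),interpolation=cv2.INTER_CUBIC)); print(max(0,y-60),x-80)
E
```

```text
[0.5323 0.3095 0.2135] 89.7939551780696 1.002555011965619
(array([ 161,    0,   80,   38, 2295], dtype=int32), array([0.4385, 0.4458]), 27.6905029296875, 64.77118530273438, 89.79705810546875)
(array([   0,   42,   55,  232, 6572], dtype=int32), array([0.2414, 0.3212]), 215.2103271484375, 53.72141723632812, 89.72386169433594)
(array([ 272,  135,   84,   83, 4478], dtype=int32), array([0.5302, 0.3115]), 78.04041748046875, 77.80818481445313, 89.8214111328125)
(array([ 130,  138,   79,   73, 2766], dtype=int32), array([0.3963, 0.3142]), 59.35230712890625, 59.19966430664063, 11.72273063659668)
(array([ 267,  356,  118,   43, 3060], dtype=int32), array([0.5422, 0.084 ]), 56.9429931640625, 128.0645263671875, 89.84242248535156)
[315 181]
121 235
```

View pics/c7.png

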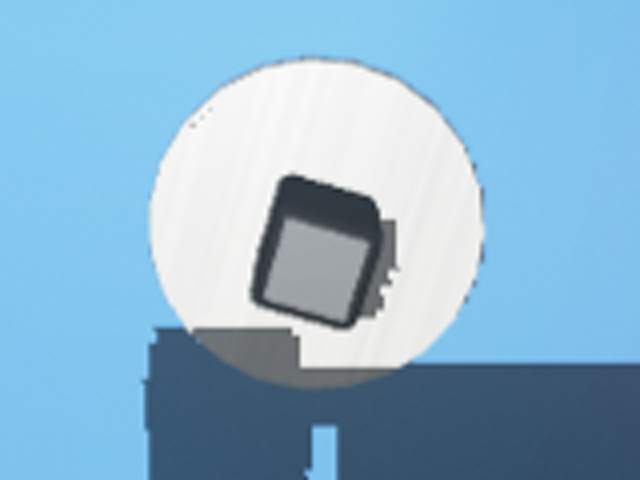

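The crop confirms the white round cover (plate centre at crop (316,222)). Its knob top is centred at crop (316,268) and turned about 14.6° clockwise. I grip it with that turn.

```bash
python3 - <<'E'
from h import *
s=r.sense(); c=cam("wrist",s); print(plane(c,[[235+316/4,121+268/4]],0.048))
go([0.5302,0.3112,0.037],75.2)
E
```

```text
[[0.5308 0.311  0.048 ]]
t 17.6 pos [0.5323 0.3097 0.2136] phi 89.81 -> linear [ 0.0038 -0.0054  0.4414] roll 0.2435
```

Request:
carry_out(series=[{"linear": [0.004, -0.004, 0.1], "roll": 0.13, "hand": 1}, {"linear": [0.004, -0.004, 0.2], "roll": 0.243, "hand": 1}, {"linear": [0.004, -0.004, 0.3], "roll": 0.243, "hand": 0.5}, {"linear": [0.004, -0.004, 0.38], "roll": 0.243, "hand": 0.2}, {"linear": [0.004, -0.004, 0.42], "roll": 0.243, "hand": 0.2}, {"linear": [0.004, -0.004, 0.443], "roll": 0.243, "hand": 0.2}, {"linear": [0.004, -0.004, 0.443], "roll": 0.243, "hand": 0}, {"linear": [0.004, -0.004, 0.443], "roll": 0.243, "hand": -1}, {"linear": [0.004, -0.004, 0.443], "roll": 0.243, "hand": -1}, {"linear": [0.004, -0.004, 0.443], "roll": 0.243, "hand": -1}], squeeze=45)

```text
t: 18.55
tool_pos: [0.5317, 0.3126, 0.0379]
eef_rot: [[0.254, 0.967, 0.003], [0.967, -0.254, 0.001], [0.002, 0.002, -1.0]]
force: [-1.0, -0.8, 0.2]
opening: 0.298
grip_force: 0.0
```

Request:
carry_out(series=[{"linear": [0, 0, 0], "roll": 0, "hand": -1}, {"linear": [0, 0, 0], "roll": 0, "hand": -1}, {"linear": [0, 0, 0], "roll": 0, "hand": -1}, {"linear": [0, 0, -0.04], "roll": 0, "hand": -1}, {"linear": [0, 0, -0.1], "roll": 0, "hand": -1}, {"linear": [0, 0, -0.18], "roll": 0, "hand": -1}, {"linear": [0, 0, -0.26], "roll": 0, "hand": -1}, {"linear": [0, 0, -0.36], "roll": 0, "hand": -1}, {"linear": [0, 0, -0.46], "roll": 0, "hand": -1}, {"linear": [0, 0, -0.53], "roll": 0, "hand": -1}])

```text
t: 19.55
tool_pos: [0.531, 0.3122, 0.2521]
eef_rot: [[0.254, 0.967, 0.003], [0.967, -0.254, 0.002], [0.002, 0.003, -1.0]]
force: [0.0, 0.4, -0.6]
opening: 0.271
grip_force: 44.7
```

```bash
python3 - <<'E'
from h import *
print(r.sense()["grip_force"],r.sense()["force"])
go([0.588,-0.12,0.25],86.15)
E
```

```text
44.6550514921546 [ 0.0472  0.4446 -0.6274]
t 19.6 pos [0.531  0.3122 0.2521] phi 75.29 -> linear [-1.009   0.4122  0.0039] roll -0.1810
```

Request:
carry_out(series=[{"linear": [-0.05, 0.02, 0], "roll": -0.02, "hand": -1}, {"linear": [-0.15, 0.06, 0], "roll": -0.05, "hand": -1}, {"linear": [-0.27, 0.11, 0], "roll": -0.1, "hand": -1}, {"linear": [-0.39, 0.16, 0], "roll": -0.15, "hand": -1}, {"linear": [-0.51, 0.21, 0], "roll": -0.18, "hand": -1}, {"linear": [-0.63, 0.26, 0], "roll": -0.18, "hand": -1}, {"linear": [-0.75, 0.31, 0], "roll": -0.18, "hand": -1}, {"linear": [-0.85, 0.36, 0], "roll": -0.18, "hand": -1}, {"linear": [-0.94, 0.4, 0], "roll": -0.18, "hand": -1}, {"linear": [-1.0, 0.41, 0], "roll": -0.18, "hand": -1}])

```text
t: 20.55
tool_pos: [0.5877, -0.1201, 0.2487]
eef_rot: [[0.071, 0.998, 0.001], [0.998, -0.071, -0.001], [-0.001, 0.001, -1.0]]
force: [-0.8, 1.0, -1.9]
opening: 0.271
grip_force: 44.7
```

Request:
carry_out(series=[{"linear": [0, 0, 0], "roll": 0, "hand": -1}, {"linear": [0, 0, 0], "roll": 0, "hand": -1}, {"linear": [0, 0, 0], "roll": 0, "hand": -1}, {"linear": [0, 0, 0], "roll": 0, "hand": -1}, {"linear": [0, 0, 0], "roll": 0, "hand": -1}, {"linear": [0, 0, 0], "roll": 0, "hand": -1}, {"linear": [0, 0, 0], "roll": 0, "hand": -1}, {"linear": [0, 0, 0], "roll": 0, "hand": -1}, {"linear": [0, 0, 0], "roll": 0, "hand": -1}, {"linear": [0, 0, 0], "roll": 0, "hand": -1}])

```text
t: 21.55
tool_pos: [0.5876, -0.1166, 0.2481]
eef_rot: [[0.068, 0.998, -0.0], [0.998, -0.068, 0.0], [0.0, -0.0, -1.0]]
force: [-0.0, -0.1, -2.3]
opening: 0.27
grip_force: 44.7
```

```bash
python3 - <<'E'
from h import *
im,c,s=shot("wrist","w8"); print(s["t"],s["tool_pos"],phi(s["eef_rot"]),s["grip_force"],s["opening"],s["force"])
E
```

```text
21.55 [ 0.5876 -0.1166  0.2481] 86.08574295241712 44.6552006341517 0.2702410815327786 [-0.0169 -0.0869 -2.3325]
```

View pics/w8.png

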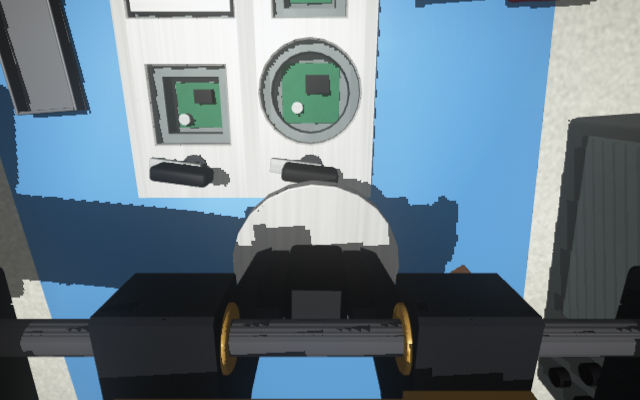

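The wrist view shows the round bay at columns 260–360, rows 37–143, with its stud at (310,172). The small bay is at columns 145–230, rows 64–146, with its stud at (182,174). The held round plate is at the bottom (columns 233–397, top at row 183).

```bash
cat >> h.py <<'E'
def circ(P):
    A=np.c_[2*P[:,:2],np.ones(len(P))]; x=np.linalg.lstsq(A,(P[:,:2]**2).sum(1),rcond=None)[0]
    return x[:2],np.sqrt(x[2]+x[:2]@x[:2])
E
python3 - <<'E'
from h import *
im=cv2.imread("pics/w8.png"); g=cv2.cvtColor(im,cv2.COLOR_BGR2GRAY); s=r.sense(); c=cam("wrist",s)
print(s["tool_pos"])
# round bay rim, from outside (white) inward
P=[]
for a in np.radians(np.arange(0,360,15)):
    d=np.array([np.cos(a),np.sin(a)]); o=np.array([310,90]); P.append(edge(g,o+62*d,o+42*d,3,1))
P=np.array(P); W=plane(c,P,0.06); T=tool(W,s); print("bay round tool",circ(T),"world",circ(W))
cc,R=circ(W); print(np.round((np.linalg.norm(W[:,:2]-cc,axis=1)-R)*1e3,1))
# small bay
E={'L':edge(g,(136,105),(154,105),11,20),'R':edge(g,(238,105),(222,105),11,20),'T':edge(g,(185,55),(185,73),11,20),'B':edge(g,(185,152),(185,137),11,20)}
for k,v in E.items(): print(k,v,plane(c,v,0.06)[0],tool(plane(c,v,0.06),s)[0])
# held plate: left, right, front
for a in (185,190,195,200,225,240,255,270,285,300,315,340,345,350,355):
    d=np.array([np.cos(np.radians(a)),np.sin(np.radians(a))]); o=np.array([315,262]); e=edge(g,o+90*d,o+68*d,3,1)
    print(a,e,np.round(tool(plane(c,e,s["tool_pos"][2]-0.028),s)[0]*1e3,1))
E
```

```text
[ 0.5876 -0.1166  0.2481]
bay round tool (array([ 0.0776, -0.0054]), np.float64(0.04236536523030687)) world (array([ 0.5875, -0.0388]), np.float64(0.04236536524950248))
[-0.3 -0.2 -0.  -0.  -0.   0.1  0.3  0.4 -0.1 -0.5 -0.2 -0.3  0.  -0.1
  0.2  0.2  0.1  0.   0.1  0.2  0.1 -0.5 -0.1  0.4]
L [151.5 105. ] [ 0.4543 -0.0399  0.06  ] [ 0.0674 -0.1382  0.1881]
R [228.25 105.  ] [ 0.5186 -0.0443  0.06  ] [ 0.0674 -0.0737  0.1881]
T [185.   63.5] [ 0.488  -0.0095  0.06  ] [ 0.1    -0.1067  0.1881]
B [185.   144.25] [ 0.4767 -0.0743  0.06  ] [ 0.0346 -0.1135  0.1881]
185 [232.4777 254.7879] [  3.6 -38.8  28. ]
190 [233.7534 247.674 ] [  7.2 -37.9  28. ]
195 [235.8114 240.7121] [ 10.7 -36.8  28. ]
200 [237.4754 233.7833] [ 14.1 -35.8  28. ]
225 [258.785 205.785] [ 27.5 -25.5  28. ]
240 [275.875  194.2335] [ 32.8 -17.7  28. ]
255 [293.4533 181.604 ] [38.6 -9.8 28. ]
270 [315.  184.5] [37.3 -0.3 28. ]
285 [335.2526 186.4163] [36.4  8.6 28. ]
300 [354.5   193.584] [33.2 17.1 28. ]
315 [371.9221 205.0779] [27.9 25.1 28. ]
340 [387.8262 235.4934] [13.3 33.  28. ]
345 [388.6518 242.265 ] [10.  33.6 28. ]
350 [397.4776 247.457 ] [ 7.4 37.8 28. ]
355 [397.6842 254.7661] [ 3.7 38.1 28. ]
```

```bash
python3 - <<'E'
from h import *
go([0.5879,-0.0371,0.106],86.15)
E
```

```text
t 21.6 pos [ 0.5876 -0.1166  0.2481] phi 86.08 -> linear [ 0.1983 -0.0128  0.3552] roll -0.0012
```

Request:
carry_out(series=[{"linear": [0.06, -0.006, 0], "roll": 0, "hand": -1}, {"linear": [0.13, -0.012, 0.02], "roll": 0, "hand": -1}, {"linear": [0.18, -0.013, 0.08], "roll": 0, "hand": -1}, {"linear": [0.198, -0.013, 0.16], "roll": 0, "hand": -1}, {"linear": [0.198, -0.013, 0.24], "roll": 0, "hand": -1}, {"linear": [0.198, -0.013, 0.3], "roll": 0, "hand": -1}, {"linear": [0.198, -0.013, 0.34], "roll": 0, "hand": -1}, {"linear": [0.198, -0.013, 0.355], "roll": 0, "hand": -1}, {"linear": [0.198, -0.013, 0.355], "roll": 0, "hand": -1}, {"linear": [0.198, -0.013, 0.355], "roll": 0, "hand": -1}])

```text
t: 22.6
tool_pos: [0.5889, -0.0375, 0.1074]
eef_rot: [[0.069, 0.998, 0.002], [0.998, -0.069, -0.0], [-0.0, 0.002, -1.0]]
force: [-0.0, 1.1, -0.3]
opening: 0.27
grip_force: 44.7
```

Request:
carry_out(series=[{"linear": [0, 0, 0], "roll": 0, "hand": -1}, {"linear": [0, 0, 0], "roll": 0, "hand": -1}, {"linear": [0, 0, 0], "roll": 0, "hand": -1}, {"linear": [0, 0, 0], "roll": 0, "hand": -1}, {"linear": [0, 0, 0], "roll": 0, "hand": -1}, {"linear": [0, 0, 0], "roll": 0, "hand": -1}, {"linear": [0, 0, 0], "roll": 0, "hand": -1}, {"linear": [0, 0, 0], "roll": 0, "hand": -1}, {"linear": [0, 0, 0], "roll": 0, "hand": -1}, {"linear": [0, 0, 0], "roll": 0, "hand": -1}])

```text
t: 23.6
tool_pos: [0.5878, -0.0372, 0.1061]
eef_rot: [[0.068, 0.998, -0.0], [0.998, -0.068, 0.0], [0.0, -0.0, -1.0]]
force: [-0.3, 0.3, -2.2]
opening: 0.272
grip_force: 44.7
```

```bash
python3 - <<'E'
from h import *
s=r.sense(); print(s["force"],s["grip_force"],s["opening"])
go([0.5879,-0.0371,0.0885],86.15)
E
```

```text
[-0.3451  0.2724 -2.2201] 44.65510552749038 0.2716799937528979
t 23.6 pos [ 0.5878 -0.0372  0.1061] phi 86.09 -> linear [0.0002 0.0003 0.0439] roll -0.0010
```

Request:
carry_out(series=[{"linear": [0, 0, 0.007], "roll": 0, "hand": -1}, {"linear": [0, 0, 0.014], "roll": 0, "hand": -1}, {"linear": [0, 0, 0.021], "roll": 0, "hand": -1}, {"linear": [0, 0, 0.028], "roll": 0, "hand": -1}, {"linear": [0, 0, 0.034], "roll": 0, "hand": -1}, {"linear": [0, 0, 0.04], "roll": 0, "hand": -1}, {"linear": [0, 0, 0.045], "roll": 0, "hand": -1}, {"linear": [0, 0, 0.05], "roll": 0, "hand": -1}, {"linear": [0, 0, 0.05], "roll": 0, "hand": -1}, {"linear": [0, 0, 0.05], "roll": 0, "hand": -1}])

```text
t: 24.6
tool_pos: [0.5877, -0.0372, 0.0877]
eef_rot: [[0.068, 0.998, -0.0], [0.998, -0.068, -0.0], [-0.0, -0.0, -1.0]]
force: [-4.5, 1.0, 8.9]
opening: 0.268
grip_force: 44.7
```

It is home at TCP z 0.0877 with 9 N of contact. I release and rise, turning toward the stud heading, and check the stud prediction in the earlier picture.

Request:
carry_out(series=[{"linear": [0, 0, 0], "roll": 0, "hand": -0.1}, {"linear": [0, 0, 0], "roll": 0, "hand": -0.1}, {"linear": [0, 0, 0], "roll": 0, "hand": -0.1}, {"linear": [0, 0, 0], "roll": 0, "hand": -0.1}, {"linear": [0, 0, -0.08], "roll": 0, "hand": -0.2}, {"linear": [0, 0, -0.16], "roll": -0.1, "hand": -0.2}, {"linear": [-0.05, 0, -0.18], "roll": -0.24, "hand": -0.2}, {"linear": [-0.1, 0, -0.18], "roll": -0.38, "hand": -0.2}, {"linear": [-0.156, 0, -0.18], "roll": -0.52, "hand": -0.2}, {"linear": [-0.156, 0, -0.18], "roll": -0.66, "hand": -0.2}])

```text
t: 25.6
tool_pos: [0.5835, -0.1016, 0.1582]
eef_rot: [[-0.587, 0.81, 0.0], [0.81, 0.587, -0.001], [-0.001, -0.0, -1.0]]
force: [-0.2, -0.1, 0.2]
opening: 0.401
grip_force: 0.0
```

```bash
cat >> h.py <<'E'
def studpx(c,x,y,ax):
    a=np.radians(ax); u=np.array([np.cos(a),np.sin(a),0]); v=np.array([-u[1],u[0],0]); P=np.array([x,y,0.104])
    return proj(c,[P+.022*i*u+.006*j*v for i,j in [(1,1),(1,-1),(-1,-1),(-1,1)]])
E
python3 - <<'E'
from h import *
m=imaging.camera_model("wrist"); s=r.sense()
ph=np.radians(86.0857); R=np.array([[np.cos(ph),np.sin(ph),0],[np.sin(ph),-np.cos(ph),0],[0,0,-1]])
c=cam("wrist",{"eef_rot":R,"tool_pos":np.array([0.5876,-0.1166,0.2481])})
print(studpx(c,0.5833,-0.1007,169.15)); print(studpx(c,0.4822-0.0,-0.0941,169.15))
g=cv2.cvtColor(cv2.imread("pics/w8.png"),cv2.COLOR_BGR2GRAY)
for x0,x1 in ((265,350),(140,225)):
    m=(g[155:190,x0:x1]<50).astype(np.uint8); k,l,st,ce=cv2.connectedComponentsWithStats(m); i=1+st[1:,4].argmax()
    cnt=np.argwhere(l==i)[:,::-1]+[x0,155]; print(st[i],cv2.minAreaRect(cnt.astype(np.float32)))
go([0.5833,-0.1007,0.14],169.15)
E
```

```text
[[279.0248 180.8646]
 [280.4847 165.5075]
 [338.0077 172.4308]
 [335.8524 187.622 ]]
[[147.0757 181.2044]
 [146.8944 165.8626]
 [205.0906 172.779 ]
 [204.5602 187.9553]]Traceback (most recent call last):
  File "<stdin>", line 8, in <module>
ValueError: attempt to get argmax of an empty sequence
```

```bash
python3 - <<'E'
from h import *
g=cv2.cvtColor(cv2.imread("pics/w8.png"),cv2.COLOR_BGR2GRAY)
for x0,x1 in ((265,350),(140,225)):
    m=(g[155:195,x0:x1]<88).astype(np.uint8); k,l,st,ce=cv2.connectedComponentsWithStats(m); i=1+st[1:,4].argmax()
    cnt=np.argwhere(l==i)[:,::-1]+[x0,155]; print(st[i],cv2.minAreaRect(cnt.astype(np.float32)))
print(g[158:195,290],g[158:195,320]); print(g[158:195,160],g[158:195,200]); print(g[172,272:290],g[176,328:346])
go([0.5833,-0.1007,0.14],169.15)
E
```

```text
[ 17   7  57  21 910] ((310.131103515625, 173.55735778808594), (56.313232421875, 19.193580627441406), 5.19442892074585)
[  10    1   64   31 1262] ((181.5, 171.0), (30.0, 63.0), 90.0)
[234 209 137 171 100  54  54  55  56  57  59  64  72  77  76  72  70  67
  64  63  61  60  57 115 201 216 163 119 118 109 154 230 237 229 229 229
 229] [197  87  86  92  84  84 153 175  64  51  51  51  53  54  58  63  70  73
  70  69  67  65  75  98 108 109 111 176 234 230 227 227 227 227 226 227
 227]
[ 94 137 202 214 181  58  45  47  45  46  48  53  58  62  62  60  57  55
  54  52  50  49  46  87 176 225 226 226 226 226 227 227 227 227 228 227
 227] [ 89  87  87  90  89  90  98 112 109  52  48  47  48  48  47  49  54  65
  77  83  79  74  70  64  60  57  54  51  60 156 230 229 230 229 229 229
 228]
[206 207 217 202 202 211 204 203 206 164  83  64  70  73  74  75  74  76] [ 74  73  72  72  71  70  71  67  59  54  71  98 104 103 103 215 227 228]
t 25.6 pos [ 0.5835 -0.1016  0.1582] phi 125.93 -> linear [0.0023 0.0009 0.0456] roll -0.7204
```

Request:
carry_out(series=[{"linear": [0.002, 0.001, 0], "roll": -0.1, "hand": -0.2}, {"linear": [0.002, 0.001, 0.01], "roll": -0.24, "hand": -0.2}, {"linear": [0.002, 0.001, 0.03], "roll": -0.38, "hand": -0.2}, {"linear": [0.002, 0.001, 0.045], "roll": -0.52, "hand": -0.2}, {"linear": [0.002, 0.001, 0.045], "roll": -0.66, "hand": -0.2}, {"linear": [0.002, 0.001, 0.045], "roll": -0.72, "hand": -0.2}, {"linear": [0.002, 0.001, 0.045], "roll": -0.72, "hand": -0.2}, {"linear": [0.002, 0.001, 0.045], "roll": -0.72, "hand": -0.2}, {"linear": [0.002, 0.001, 0.045], "roll": -0.72, "hand": -0.2}, {"linear": [0.002, 0.001, 0.045], "roll": -0.72, "hand": -0.2}])

```text
t: 26.6
tool_pos: [0.5834, -0.0986, 0.1402]
eef_rot: [[-0.981, 0.193, 0.0], [0.193, 0.981, -0.0], [-0.0, -0.0, -1.0]]
force: [-0.8, 0.4, 0.4]
opening: 0.403
grip_force: 0.0
```

```bash
python3 - <<'E'
from h import *
go([0.5836,-0.1002,0.096],169.15)
E
```

```text
t 26.6 pos [ 0.5834 -0.0986  0.1402] phi 168.85 -> linear [-0.0012 -0.0039  0.1104] roll -0.0050
```

Request:
carry_out(series=[{"linear": [-0.001, -0.004, 0.03], "roll": -0.005, "hand": -0.2}, {"linear": [-0.001, -0.004, 0.06], "roll": -0.005, "hand": -0.2}, {"linear": [-0.001, -0.004, 0.09], "roll": -0.005, "hand": -0.2}, {"linear": [-0.001, -0.004, 0.11], "roll": -0.005, "hand": -0.2}, {"linear": [-0.001, -0.004, 0.11], "roll": -0.005, "hand": -1}, {"linear": [-0.001, -0.004, 0.11], "roll": -0.005, "hand": -1}, {"linear": [-0.001, -0.004, 0.11], "roll": -0.005, "hand": -1}, {"linear": [-0.001, -0.004, 0.11], "roll": -0.005, "hand": -1}, {"linear": [-0.001, -0.004, 0.11], "roll": -0.005, "hand": -1}, {"linear": [-0.001, -0.004, 0.11], "roll": -0.005, "hand": -1}], squeeze=40)

```text
t: 27.6
tool_pos: [0.5836, -0.1013, 0.0965]
eef_rot: [[-0.982, 0.187, 0.001], [0.187, 0.982, -0.002], [-0.001, -0.002, -1.0]]
force: [-0.3, -5.1, -1.5]
opening: 0.126
grip_force: 40.0
```

Request:
carry_out(series=[{"linear": [0, 0, 0], "roll": 0, "hand": -1}, {"linear": [0, 0, 0], "roll": 0, "hand": -1}, {"linear": [0, 0, 0.005], "roll": 0, "hand": -1}, {"linear": [0, 0, 0.01], "roll": 0, "hand": -1}, {"linear": [0, 0, 0.015], "roll": 0, "hand": -1}, {"linear": [0, 0, 0.02], "roll": 0, "hand": -1}, {"linear": [0, 0, 0.023], "roll": 0, "hand": -1}, {"linear": [0, 0, 0.025], "roll": 0, "hand": -1}, {"linear": [0, 0, 0.025], "roll": 0, "hand": -1}, {"linear": [0, 0, 0.025], "roll": 0, "hand": -1}])

```text
t: 28.6
tool_pos: [0.5838, -0.1013, 0.0885]
eef_rot: [[-0.982, 0.187, 0.001], [0.187, 0.982, -0.002], [-0.001, -0.002, -1.0]]
force: [-6.0, -5.1, 9.4]
opening: 0.132
grip_force: 40.0
```

Request:
carry_out(series=[{"linear": [0, -0.002, 0.003], "roll": 0, "hand": -1}, {"linear": [0, -0.002, 0.005], "roll": 0.03, "hand": -1}, {"linear": [0, -0.002, 0.005], "roll": 0.13, "hand": -1}, {"linear": [0, -0.002, 0.005], "roll": 0.24, "hand": -1}, {"linear": [0, -0.002, 0.005], "roll": 0.35, "hand": -1}, {"linear": [0, -0.002, 0.005], "roll": 0.46, "hand": -1}, {"linear": [0, -0.002, 0.005], "roll": 0.57, "hand": -1}, {"linear": [0, -0.002, 0.005], "roll": 0.68, "hand": -1}, {"linear": [0, -0.002, 0.005], "roll": 0.75, "hand": -1}, {"linear": [0, -0.002, 0.005], "roll": 0.78, "hand": -1}])

```text
t: 29.6
tool_pos: [0.584, -0.1014, 0.0881]
eef_rot: [[-0.534, 0.846, 0.001], [0.846, 0.534, -0.001], [-0.001, 0.001, -1.0]]
force: [-9.9, -1.0, 18.1]
opening: 0.132
grip_force: 40.0
```

Request:
carry_out(series=[{"linear": [0, 0, 0], "roll": 0.08, "hand": -1}, {"linear": [0, 0, 0], "roll": 0.18, "hand": -1}, {"linear": [0, 0, 0], "roll": 0.28, "hand": -1}, {"linear": [0, 0, 0], "roll": 0.38, "hand": -1}, {"linear": [0, 0, 0], "roll": 0.48, "hand": -1}, {"linear": [0, 0, 0], "roll": 0.56, "hand": -1}, {"linear": [0, 0, 0], "roll": 0.61, "hand": -1}, {"linear": [0, 0, 0], "roll": 0.63, "hand": -1}, {"linear": [0, 0, 0], "roll": 0.63, "hand": -1}, {"linear": [0, 0, 0], "roll": 0.63, "hand": -1}])

```text
t: 30.6
tool_pos: [0.5841, -0.1014, 0.0881]
eef_rot: [[0.093, 0.996, 0.002], [0.996, -0.093, -0.001], [-0.001, 0.002, -1.0]]
force: [-8.7, -0.4, 18.3]
opening: 0.131
grip_force: 40.0
```

```bash
python3 - <<'E'
from h import *
s=r.sense();print(s["force"],s["wrist_torque"],s["grip_force"],s["opening"]*88,phi(s["eef_rot"]))
E
```

```text
[-8.7291 -0.3842 18.3252] [-0.1795  1.3321  0.3001] 40.00356291420758 11.562417518409426 84.65091220503176
```

Request:
carry_out(series=[{"linear": [0, 0, 0], "roll": 0.0, "hand": -0.3}, {"linear": [0, 0, 0], "roll": 0, "hand": -0.3}, {"linear": [0, 0, 0], "roll": 0, "hand": -0.3}, {"linear": [0, 0, -0.01], "roll": 0, "hand": -0.3}, {"linear": [0, 0, -0.05], "roll": 0, "hand": -0.3}, {"linear": [0, 0, -0.12], "roll": 0, "hand": -0.2}, {"linear": [0, 0, -0.22], "roll": 0, "hand": 0}, {"linear": [0, 0, -0.3], "roll": 0, "hand": 0.2}, {"linear": [-0.1, -0.08, -0.305], "roll": -0.1, "hand": 1}, {"linear": [-0.2, -0.16, -0.305], "roll": -0.24, "hand": 1}])

```text
t: 31.6
tool_pos: [0.5165, -0.1722, 0.2098]
eef_rot: [[-0.159, 0.987, 0.005], [0.987, 0.159, -0.002], [-0.003, 0.005, -1.0]]
force: [-0.0, -1.0, -0.3]
opening: 0.739
grip_force: 0.0
```

```bash
python3 - <<'E'
from h import *
go([0.384,-0.310,0.21],112.8)
E
```

```text
t 31.6 pos [ 0.5165 -0.1722  0.2098] phi 99.14 -> linear [-0.2876 -0.3818 -0.0015] roll -0.2277
```

Request:
carry_out(series=[{"linear": [-0.08, -0.1, 0], "roll": -0.1, "hand": 1}, {"linear": [-0.16, -0.2, 0], "roll": -0.22, "hand": 1}, {"linear": [-0.24, -0.3, 0], "roll": -0.228, "hand": 1}, {"linear": [-0.288, -0.382, 0], "roll": -0.228, "hand": 1}, {"linear": [-0.288, -0.382, 0], "roll": -0.228, "hand": 1}, {"linear": [-0.288, -0.382, 0], "roll": -0.228, "hand": 1}, {"linear": [-0.288, -0.382, 0], "roll": -0.228, "hand": 1}, {"linear": [-0.288, -0.382, 0], "roll": -0.228, "hand": 1}, {"linear": [-0.288, -0.382, 0], "roll": -0.228, "hand": 1}, {"linear": [-0.288, -0.382, 0], "roll": -0.228, "hand": 1}])

```text
t: 32.6
tool_pos: [0.3821, -0.3078, 0.2061]
eef_rot: [[-0.382, 0.924, -0.0], [0.924, 0.382, 0.0], [0.0, -0.0, -1.0]]
force: [-0.4, -0.5, 0.1]
opening: 0.999
grip_force: 0.0
```

Request:
carry_out(series=[{"linear": [0, 0, 0], "roll": 0, "hand": 1}, {"linear": [0, 0, 0], "roll": 0, "hand": 1}, {"linear": [0, 0, 0], "roll": 0, "hand": 1}, {"linear": [0, 0, 0], "roll": 0, "hand": 1}, {"linear": [0, 0, 0], "roll": 0, "hand": 1}, {"linear": [0, 0, 0], "roll": 0, "hand": 1}, {"linear": [0, 0, 0], "roll": 0, "hand": 1}, {"linear": [0, 0, 0], "roll": 0, "hand": 1}, {"linear": [0, 0, 0], "roll": 0, "hand": 1}, {"linear": [0, 0, 0], "roll": 0, "hand": 1}])

```text
t: 33.6
tool_pos: [0.3815, -0.3085, 0.2061]
eef_rot: [[-0.38, 0.925, 0.0], [0.925, 0.38, -0.0], [-0.0, 0.0, -1.0]]
force: [-1.1, -0.0, 0.1]
opening: 1.001
grip_force: 0.0
```

```bash
python3 - <<'E'
from h import *
im,c,s=shot("wrist","w9"); print(s["t"],s["tool_pos"],phi(s["eef_rot"]),s["opening"])
for o in cover(im,c): print(o)
E
```

```text
33.6 [ 0.3815 -0.3085  0.2061] 112.35298139183304 1.0009559516105289
(array([    0,     0,   200,   317, 46660], dtype=int32), array([ 0.192 , -0.3798]), 165.42828369140625, 292.1494384765625, 8.318610191345215)
(array([ 550,    0,   90,   55, 2537], dtype=int32), array([ 0.544 , -0.0883]), 32.111572265625, 90.43482055664063, 86.19654846191406)
(array([ 311,  154,   50,   56, 1658], dtype=int32), array([ 0.3983, -0.3024]), 44.072732543945314, 51.585968017578125, 22.375879287719727)
(array([ 179,  338,  209,   16, 1895], dtype=int32), array([ 0.417, -0.486]), 219.8863525390625, 18.714926147460936, 22.41878318786621)
```

```bash
python3 - <<'E'
from h import *
im=cv2.imread("pics/w9.png"); hsv=cv2.cvtColor(im,cv2.COLOR_BGR2HSV); s=r.sense(); c=cam("wrist",s)
print(hsv[190,260:375:6].tolist())
m=(hsv[:,:,1]<90).astype(np.uint8); m[250:]=0; m[:,:215]=0
m=cv2.morphologyEx(m,cv2.MORPH_OPEN,np.ones((3,3)))
k,l,st,ce=cv2.connectedComponentsWithStats(m); i=l[190,340]; print(st[i])
cnt=cv2.convexHull(np.argwhere(l==i)[:,::-1].astype(np.int32))[:,0]; print(rect(plane(c,cnt,0.01)))
y0,x0=115,235; cv2.imwrite("pics/c9.png",cv2.resize(im[y0:y0+150,x0:x0+160],(640,600),interpolation=cv2.INTER_CUBIC))
E
```

```text
[[105, 137, 110], [105, 137, 110], [105, 136, 109], [90, 7, 107], [90, 7, 107], [90, 10, 107], [90, 7, 107], [107, 29, 62], [108, 36, 71], [108, 35, 72], [108, 41, 74], [105, 41, 75], [96, 12, 106], [103, 16, 113], [101, 18, 114], [101, 18, 113], [45, 2, 241], [101, 115, 242], [101, 114, 241], [101, 114, 241]]
[ 273  153   88   58 4670]
(array([ 0.3825, -0.3089]), 78.99094848632812, 53.472625732421875, 22.38701820373535)
```

The oblong plate with its shadowed part included measures 79x53.5 mm, centred at (0.3825, −0.3089) and turned 22.4°. That matches the description, so I grip it.

```bash
python3 - <<'E'
from h import *
go([0.3825,-0.3089,0.037],112.39)
E
```

```text
t 33.6 pos [ 0.3815 -0.3085  0.2061] phi 112.35 -> linear [-0.002   0.002   0.4229] roll -0.0006
```

Request:
carry_out(series=[{"linear": [-0.002, 0.002, 0.1], "roll": 0, "hand": 1}, {"linear": [-0.002, 0.002, 0.2], "roll": 0, "hand": 1}, {"linear": [-0.002, 0.002, 0.3], "roll": 0, "hand": 0.5}, {"linear": [-0.002, 0.002, 0.38], "roll": 0, "hand": 0.2}, {"linear": [-0.002, 0.002, 0.41], "roll": 0, "hand": 0.2}, {"linear": [-0.002, 0.002, 0.423], "roll": 0, "hand": 0.2}, {"linear": [-0.002, 0.002, 0.423], "roll": 0, "hand": 0}, {"linear": [-0.002, 0.002, 0.423], "roll": 0, "hand": -1}, {"linear": [-0.002, 0.002, 0.423], "roll": 0, "hand": -1}, {"linear": [-0.002, 0.002, 0.423], "roll": 0, "hand": -1}], squeeze=45)

```text
t: 34.65
tool_pos: [0.3834, -0.3097, 0.0383]
eef_rot: [[-0.38, 0.925, 0.002], [0.925, 0.38, -0.002], [-0.002, 0.001, -1.0]]
force: [0.4, -0.3, -0.3]
opening: 0.3
grip_force: 0.0
```

Request:
carry_out(series=[{"linear": [0, 0, 0], "roll": 0, "hand": -1}, {"linear": [0, 0, 0], "roll": 0, "hand": -1}, {"linear": [0, 0, 0], "roll": 0, "hand": -1}, {"linear": [0, 0, -0.04], "roll": 0, "hand": -1}, {"linear": [0, 0, -0.1], "roll": 0, "hand": -1}, {"linear": [0, 0, -0.18], "roll": 0, "hand": -1}, {"linear": [0, 0, -0.26], "roll": 0, "hand": -1}, {"linear": [0, 0, -0.36], "roll": 0, "hand": -1}, {"linear": [0, 0, -0.46], "roll": 0, "hand": -1}, {"linear": [0, 0, -0.53], "roll": 0, "hand": -1}])

```text
t: 35.65
tool_pos: [0.3828, -0.3091, 0.2515]
eef_rot: [[-0.38, 0.925, 0.002], [0.925, 0.38, -0.002], [-0.002, 0.001, -1.0]]
force: [-0.3, 0.4, -1.3]
opening: 0.269
grip_force: 45.0
```

```bash
python3 - <<'E'
from h import *
print(r.sense()["grip_force"],r.sense()["force"])
go([0.51,-0.1,0.25],146)
go([0.674,0.06,0.25],176.15)
E
```

```text
44.999717585742474 [-0.2534  0.3773 -1.25  ]
t 35.6 pos [ 0.3828 -0.3091  0.2515] phi 112.36 -> linear [0.3626 0.493  0.0035] roll -0.5607
t 35.6 pos [ 0.3828 -0.3091  0.2515] phi 112.36 -> linear [0.5765 1.0243 0.0036] roll -1.0632
```

Request:
carry_out(series=[{"linear": [0.03, 0.04, 0], "roll": -0.04, "hand": -1}, {"linear": [0.07, 0.09, 0], "roll": -0.1, "hand": -1}, {"linear": [0.12, 0.16, 0], "roll": -0.18, "hand": -1}, {"linear": [0.17, 0.23, 0], "roll": -0.26, "hand": -1}, {"linear": [0.22, 0.3, 0], "roll": -0.34, "hand": -1}, {"linear": [0.27, 0.37, 0], "roll": -0.42, "hand": -1}, {"linear": [0.31, 0.43, 0], "roll": -0.5, "hand": -1}, {"linear": [0.34, 0.47, 0], "roll": -0.54, "hand": -1}, {"linear": [0.36, 0.49, 0], "roll": -0.56, "hand": -1}, {"linear": [0.363, 0.493, 0], "roll": -0.56, "hand": -1}])

```text
t: 36.65
tool_pos: [0.5095, -0.0986, 0.2483]
eef_rot: [[-0.829, 0.559, -0.001], [0.559, 0.829, 0.0], [0.001, -0.0, -1.0]]
force: [-0.2, -0.1, -2.5]
opening: 0.268
grip_force: 45.0
```

```bash
python3 - <<'E'
from h import *
s=r.sense(); print(s["grip_force"],s["opening"])
go([0.677,0.057,0.25],176.15)
E
```

```text
44.99970428645611 0.26802205238271887
t 36.6 pos [ 0.5095 -0.0986  0.2483] phi 146.04 -> linear [-0.1301  0.5566 -0.0045] roll -0.5018
```

Request:
carry_out(series=[{"linear": [-0.01, 0.05, 0], "roll": -0.04, "hand": -1}, {"linear": [-0.03, 0.12, 0], "roll": -0.1, "hand": -1}, {"linear": [-0.05, 0.2, 0], "roll": -0.18, "hand": -1}, {"linear": [-0.07, 0.28, 0], "roll": -0.26, "hand": -1}, {"linear": [-0.09, 0.36, 0], "roll": -0.34, "hand": -1}, {"linear": [-0.11, 0.44, 0], "roll": -0.42, "hand": -1}, {"linear": [-0.12, 0.51, 0], "roll": -0.48, "hand": -1}, {"linear": [-0.13, 0.55, 0], "roll": -0.502, "hand": -1}, {"linear": [-0.13, 0.556, 0], "roll": -0.502, "hand": -1}, {"linear": [-0.13, 0.556, 0], "roll": -0.502, "hand": -1}])

```text
t: 37.65
tool_pos: [0.6767, 0.0547, 0.2483]
eef_rot: [[-0.998, 0.07, -0.002], [0.07, 0.998, -0.001], [0.002, -0.001, -1.0]]
force: [-0.1, -0.4, -2.6]
opening: 0.266
grip_force: 45.0
```

Request:
carry_out(series=[{"linear": [0, 0, 0], "roll": 0, "hand": -1}, {"linear": [0, 0, 0], "roll": 0, "hand": -1}, {"linear": [0, 0, 0], "roll": 0, "hand": -1}, {"linear": [0, 0, 0], "roll": 0, "hand": -1}, {"linear": [0, 0, 0], "roll": 0, "hand": -1}, {"linear": [0, 0, 0], "roll": 0, "hand": -1}, {"linear": [0, 0, 0], "roll": 0, "hand": -1}, {"linear": [0, 0, 0], "roll": 0, "hand": -1}, {"linear": [0, 0, 0], "roll": 0, "hand": -1}, {"linear": [0, 0, 0], "roll": 0, "hand": -1}])

```text
t: 38.65
tool_pos: [0.6772, 0.0556, 0.2488]
eef_rot: [[-0.998, 0.068, -0.0], [0.068, 0.998, -0.0], [0.0, -0.0, -1.0]]
force: [-0.1, -0.2, -1.4]
opening: 0.272
grip_force: 45.0
```

```bash
python3 - <<'E'
from h import *
im,c,s=shot("wrist","w10"); print(s["t"],s["tool_pos"],phi(s["eef_rot"]),s["grip_force"],s["opening"],s["force"])
print(proj(c,[[0.592+dx,0.061+dy,0.06] for dx in(-.029,.029) for dy in (-.042,.042)]))
E
```

```text
38.65 [0.6772 0.0556 0.2488] 176.0778057523114 44.99985074624419 0.27186957750753704 [-0.0689 -0.2266 -1.3894]
[[260.2831  48.1897]
 [364.3426  40.466 ]
 [267.8801 121.5567]
 [366.3875 114.6502]]
```

View pics/w10.png

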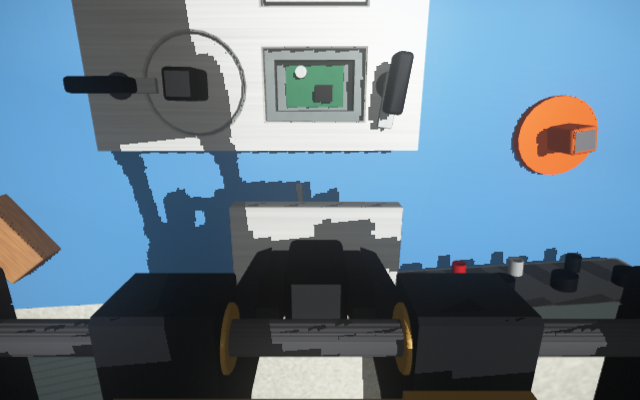

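The round cover is seated in its ring with its tongue over it (stud bar at (100,84), tongue to (157,86)). The oblong bay is at columns 262–368, rows 47–122. The held oblong plate's front edge is at row ~206, columns 230–402.

```bash
python3 - <<'E'
from h import *
im=cv2.imread("pics/w10.png"); g=cv2.cvtColor(im,cv2.COLOR_BGR2GRAY); s=r.sense(); c=cam("wrist",s)
E={'L':edge(g,(253,80),(271,80),11,18),'R':edge(g,(372,65),(358,65),7,10),'T':edge(g,(315,38),(315,56),11,30),'B':edge(g,(315,131),(315,115),11,30)}
W={k:plane(c,v,0.06)[0] for k,v in E.items()}; T={k:tool(w,s)[0]*1e3 for k,w in W.items()}
for k in E: print(k,E[k],T[k])
b=np.array([(T['T'][0]+T['B'][0])/2,(T['L'][1]+T['R'][1])/2]); print("bay tool",b)
for zz in (0.027,0.029): 
  F={'L':edge(g,(222,225),(240,225),7,6),'R':edge(g,(410,215),(394,215),5,4)}
  print(zz,{k:(v,tool(plane(c,v,s["tool_pos"][2]-zz),s)[0]*1e3) for k,v in F.items()}, tool(plane(c,[[315,r_] for r_ in (202,204,206,208)],s["tool_pos"][2]-zz),s)*1e3)
print(g[198:214,260],g[198:214,280],g[198:214,300]); print(g[215,224:240],g[225,224:240],g[215,394:410])
print(g[60,355:395],g[75,355:380])
E
```

```text
L [263.25  80.  ] [ 87.1271 -42.9131 188.8828]
R [366.5  65. ] [ 98.7494  41.9754 188.8856]
T [315.    46.75] [112.5204  -0.1205 188.8854]
B [315.   121.75] [ 53.4204  -0.1392 188.8819]
bay tool [82.9704 -0.4688]
0.027 {'L': (array([229.75, 225.  ]), array([ 18.2875, -38.1809,  27.0001])), 'R': (array([401.5, 215. ]), array([23.0621, 38.8905, 27.0023]))} [[29.0952  0.2429 27.0017]
 [28.173   0.2426 27.0017]
 [27.2478  0.2423 27.0016]
 [26.3195  0.242  27.0016]]
0.029 {'L': (array([229.75, 225.  ]), array([ 17.566 , -38.6878,  29.0001])), 'R': (array([401.5, 215. ]), array([22.403 , 39.3903, 29.0023]))} [[28.5148  0.2379 29.0017]
 [27.5806  0.2376 29.0016]
 [26.6433  0.2373 29.0016]
 [25.7029  0.237  29.0015]]
[ 73  73  73  82  92  88 101 105 122 172 211 217 219 221 225 226] [ 76  75  75  84  99  99 102 107 124 172 211 218 221 222 225 226] [ 88  87  87  92 100 101 105 109 124 171 211 218 221 223 225 227]
[67 67 67 68 68 79 89 93 93 95 93 94 94 93 94 93] [66 67 66 67 67 67 87 92 93 93 92 93 93 93 93 93] [233 233 233 233 233 233 233 227 181 167 167 166 166 166 166 167]
[180 191 189 189 189 187 186 117  93  96 132 175 203 249 251 251 251 251
 251 251 251 251 251 251 251 251 251 251 251 251 251 251 251 251 251 251
 164  77  73  72] [178 187 187 187 186 185 186 114  89  92 171 182 245 249 250 249 249 249
 249 169 114 115 115 115 108]
```

Request:
carry_out(series=[{"linear": [0.06, -0.001, 0], "roll": -0.001, "hand": -1}, {"linear": [0.13, -0.002, 0.02], "roll": -0.001, "hand": -1}, {"linear": [0.18, -0.002, 0.08], "roll": -0.001, "hand": -1}, {"linear": [0.2075, -0.002, 0.16], "roll": -0.001, "hand": -1}, {"linear": [0.2075, -0.002, 0.24], "roll": -0.001, "hand": -1}, {"linear": [0.2075, -0.002, 0.3], "roll": -0.001, "hand": -1}, {"linear": [0.2075, -0.002, 0.34], "roll": -0.001, "hand": -1}, {"linear": [0.2075, -0.002, 0.355], "roll": -0.001, "hand": -1}, {"linear": [0.2075, -0.002, 0.355], "roll": -0.001, "hand": -1}, {"linear": [0.2075, -0.002, 0.355], "roll": -0.001, "hand": -1}])

```text
t: 39.7
tool_pos: [0.5956, 0.0605, 0.1082]
eef_rot: [[-0.998, 0.067, 0.002], [0.067, 0.998, 0.0], [-0.002, 0.0, -1.0]]
force: [-0.1, 0.5, -2.6]
opening: 0.268
grip_force: 45.0
```

Request:
carry_out(series=[{"linear": [0, 0, 0], "roll": 0, "hand": -1}, {"linear": [0, 0, 0], "roll": 0, "hand": -1}, {"linear": [0, 0, 0], "roll": 0, "hand": -1}, {"linear": [0, 0, 0], "roll": 0, "hand": -1}, {"linear": [0, 0, 0], "roll": 0, "hand": -1}, {"linear": [0, 0, 0], "roll": 0, "hand": -1}, {"linear": [0, 0, 0], "roll": 0, "hand": -1}, {"linear": [0, 0, 0], "roll": 0, "hand": -1}, {"linear": [0, 0, 0], "roll": 0, "hand": -1}, {"linear": [0, 0, 0], "roll": 0, "hand": -1}])

```text
t: 40.7
tool_pos: [0.5944, 0.0604, 0.1069]
eef_rot: [[-0.998, 0.067, -0.0], [0.067, 0.998, -0.0], [0.0, -0.0, -1.0]]
force: [-0.1, -0.2, -1.9]
opening: 0.269
grip_force: 45.0
```

```bash
python3 - <<'E'
from h import *
s=r.sense(); print(s["force"],s["grip_force"],s["opening"])
go([0.5943,0.0604,0.087],176.15)
E
```

```text
[-0.1428 -0.2325 -1.9433] 44.99976424500346 0.2690665277996901
t 40.7 pos [0.5944 0.0604 0.1069] phi 176.14 -> linear [ 0.0002 -0.0001  0.0497] roll -0.0002
```

Request:
carry_out(series=[{"linear": [0, 0, 0.007], "roll": 0, "hand": -1}, {"linear": [0, 0, 0.014], "roll": 0, "hand": -1}, {"linear": [0, 0, 0.021], "roll": 0, "hand": -1}, {"linear": [0, 0, 0.028], "roll": 0, "hand": -1}, {"linear": [0, 0, 0.034], "roll": 0, "hand": -1}, {"linear": [0, 0, 0.04], "roll": 0, "hand": -1}, {"linear": [0, 0, 0.045], "roll": 0, "hand": -1}, {"linear": [0, 0, 0.05], "roll": 0, "hand": -1}, {"linear": [0, 0, 0.05], "roll": 0, "hand": -1}, {"linear": [0, 0, 0.05], "roll": 0, "hand": -1}])

```text
t: 41.7
tool_pos: [0.5943, 0.0604, 0.0882]
eef_rot: [[-0.998, 0.067, -0.0], [0.067, 0.998, -0.0], [0.0, -0.0, -1.0]]
force: [-3.9, -0.7, 5.9]
opening: 0.271
grip_force: 45.0
```

Home at z 0.0882. I release, rise and go to the oblong stud.

Request:
carry_out(series=[{"linear": [0, 0, 0], "roll": 0, "hand": -0.1}, {"linear": [0, 0, 0], "roll": 0, "hand": -0.1}, {"linear": [0, 0, 0], "roll": 0, "hand": -0.1}, {"linear": [0, 0, 0], "roll": 0, "hand": -0.1}, {"linear": [0, 0, -0.08], "roll": 0, "hand": -0.2}, {"linear": [0, 0, -0.16], "roll": 0, "hand": -0.2}, {"linear": [0, 0.08, -0.16], "roll": 0.06, "hand": -0.2}, {"linear": [0.001, 0.155, -0.15], "roll": 0.117, "hand": -0.2}, {"linear": [0.001, 0.155, -0.13], "roll": 0.117, "hand": -0.2}, {"linear": [0.001, 0.155, -0.12], "roll": 0.117, "hand": -0.2}])

```text
t: 42.7
tool_pos: [0.5975, 0.1225, 0.1338]
eef_rot: [[-0.982, 0.186, -0.001], [0.186, 0.982, -0.001], [0.001, -0.001, -1.0]]
force: [-0.1, -0.3, -0.8]
opening: 0.402
grip_force: 0.0
```

Request:
carry_out(series=[{"linear": [0, 0, 0], "roll": 0, "hand": -0.2}, {"linear": [0, 0, 0], "roll": 0, "hand": -0.2}, {"linear": [0, 0, 0], "roll": 0, "hand": -0.2}, {"linear": [0, 0, 0], "roll": 0, "hand": -0.2}, {"linear": [0, 0, 0], "roll": 0, "hand": -0.2}, {"linear": [0, 0, 0], "roll": 0, "hand": -0.2}, {"linear": [0, 0, 0], "roll": 0, "hand": -0.2}, {"linear": [0, 0, 0], "roll": 0, "hand": -0.2}, {"linear": [0, 0, 0], "roll": 0, "hand": -0.2}, {"linear": [0, 0, 0], "roll": 0, "hand": -0.2}])

```text
t: 43.7
tool_pos: [0.5981, 0.1224, 0.1349]
eef_rot: [[-0.982, 0.189, -0.0], [0.189, 0.982, -0.0], [0.0, -0.0, -1.0]]
force: [-0.2, 0.2, -0.3]
opening: 0.401
grip_force: 0.0
```

```bash
python3 - <<'E'
from h import *
g=cv2.cvtColor(cv2.imread("pics/w10.png"),cv2.COLOR_BGR2GRAY); m=imaging.camera_model("wrist")
ph=np.radians(176.078); R=np.array([[np.cos(ph),np.sin(ph),0],[np.sin(ph),-np.cos(ph),0],[0,0,-1]])
c=cam("wrist",{"eef_rot":R,"tool_pos":np.array([0.6772,0.0556,0.2488])})
print(studpx(c,0.5981,0.1224,169.15))
for y in (56,70,84,98,108): x=np.where(g[y,360:425]<95)[0]+360; print(y,x[x>375].min(),x.max())
go([0.5981,0.1224,0.096],169.15)
E
```

```text
[[398.4687  48.4335]
 [415.459   50.6866]
 [403.4661 115.2815]
 [387.2607 113.2344]]
56 393 412
70 389 410
84 376 407
98 382 404
108 380 402
t 43.7 pos [0.5981 0.1224 0.1349] phi 169.12 -> linear [0.0001 0.0001 0.0972] roll -0.0005
```

Request:
carry_out(series=[{"linear": [0, -0.002, 0.03], "roll": 0, "hand": -0.2}, {"linear": [0, -0.002, 0.06], "roll": 0, "hand": -0.2}, {"linear": [0, -0.002, 0.085], "roll": 0, "hand": -0.2}, {"linear": [0, -0.002, 0.097], "roll": 0, "hand": -0.2}, {"linear": [0, -0.002, 0.097], "roll": 0, "hand": -1}, {"linear": [0, -0.002, 0.097], "roll": 0, "hand": -1}, {"linear": [0, -0.002, 0.097], "roll": 0, "hand": -1}, {"linear": [0, -0.002, 0.097], "roll": 0, "hand": -1}, {"linear": [0, -0.002, 0.097], "roll": 0, "hand": -1}, {"linear": [0, -0.002, 0.097], "roll": 0, "hand": -1}], squeeze=40)

```text
t: 44.7
tool_pos: [0.5985, 0.1218, 0.0967]
eef_rot: [[-0.982, 0.189, 0.001], [0.189, 0.982, 0.0], [-0.001, 0.001, -1.0]]
force: [1.6, 1.9, -0.6]
opening: 0.132
grip_force: 40.0
```

Request:
carry_out(series=[{"linear": [0, 0, 0], "roll": 0, "hand": -1}, {"linear": [0, 0, 0], "roll": 0, "hand": -1}, {"linear": [0, 0, 0.005], "roll": 0, "hand": -1}, {"linear": [0, 0, 0.01], "roll": 0, "hand": -1}, {"linear": [0, 0, 0.015], "roll": 0, "hand": -1}, {"linear": [0, 0, 0.02], "roll": 0, "hand": -1}, {"linear": [0, 0, 0.024], "roll": 0, "hand": -1}, {"linear": [0, 0, 0.027], "roll": 0, "hand": -1}, {"linear": [0, 0, 0.028], "roll": 0, "hand": -1}, {"linear": [0, 0, 0.028], "roll": 0, "hand": -1}])

```text
t: 45.7
tool_pos: [0.5988, 0.1218, 0.0883]
eef_rot: [[-0.982, 0.189, 0.001], [0.189, 0.982, 0.0], [-0.001, 0.001, -1.0]]
force: [-6.9, 1.4, 19.0]
opening: 0.131
grip_force: 40.0
```

Request:
carry_out(series=[{"linear": [0, 0, 0], "roll": 0, "hand": -1}, {"linear": [0, 0, 0], "roll": 0.03, "hand": -1}, {"linear": [0, 0, 0], "roll": 0.13, "hand": -1}, {"linear": [0, 0, 0], "roll": 0.24, "hand": -1}, {"linear": [0, 0, 0], "roll": 0.35, "hand": -1}, {"linear": [0, 0, 0], "roll": 0.46, "hand": -1}, {"linear": [0, 0, 0], "roll": 0.57, "hand": -1}, {"linear": [0, 0, 0], "roll": 0.68, "hand": -1}, {"linear": [0, 0, 0], "roll": 0.75, "hand": -1}, {"linear": [0, 0, 0], "roll": 0.78, "hand": -1}])

```text
t: 46.7
tool_pos: [0.5987, 0.1218, 0.0882]
eef_rot: [[-0.533, 0.846, 0.001], [0.846, 0.533, 0.0], [-0.0, 0.001, -1.0]]
force: [-6.8, 1.3, 18.5]
opening: 0.134
grip_force: 40.0
```

Request:
carry_out(series=[{"linear": [0, 0, 0], "roll": 0.08, "hand": -1}, {"linear": [0, 0, 0], "roll": 0.18, "hand": -1}, {"linear": [0, 0, 0], "roll": 0.28, "hand": -1}, {"linear": [0, 0, 0], "roll": 0.38, "hand": -1}, {"linear": [0, 0, 0], "roll": 0.48, "hand": -1}, {"linear": [0, 0, 0], "roll": 0.56, "hand": -1}, {"linear": [0, 0, 0], "roll": 0.61, "hand": -1}, {"linear": [0, 0, 0], "roll": 0.63, "hand": -1}, {"linear": [0, 0, 0], "roll": 0.63, "hand": -1}, {"linear": [0, 0, 0], "roll": 0.63, "hand": -1}])

```text
t: 47.7
tool_pos: [0.5987, 0.1219, 0.0882]
eef_rot: [[0.094, 0.996, 0.001], [0.996, -0.094, 0.0], [0.0, 0.001, -1.0]]
force: [-6.2, 1.1, 18.8]
opening: 0.131
grip_force: 40.0
```

```bash
python3 - <<'E'
from h import *
s=r.sense();print(s["force"],s["wrist_torque"],s["grip_force"],s["opening"]*88,phi(s["eef_rot"]))
E
```

```text
[-6.1707  1.0842 18.8127] [0.176  1.0361 0.369 ] 40.004259310662746 11.504913764803101 84.59018691559926
```

Request:
carry_out(series=[{"linear": [0, 0, 0], "roll": 0.0, "hand": -0.3}, {"linear": [0, 0, 0], "roll": 0, "hand": -0.3}, {"linear": [0, 0, 0], "roll": 0, "hand": -0.3}, {"linear": [0, 0, -0.01], "roll": 0, "hand": -0.3}, {"linear": [0, 0, -0.05], "roll": 0, "hand": -0.3}, {"linear": [0, 0, -0.12], "roll": 0, "hand": -0.2}, {"linear": [0, 0, -0.22], "roll": 0, "hand": 0}, {"linear": [0, 0, -0.3], "roll": 0, "hand": 0.2}, {"linear": [0, 0, -0.305], "roll": 0, "hand": 1}, {"linear": [0, 0, -0.305], "roll": 0, "hand": 1}])

```text
t: 48.7
tool_pos: [0.5989, 0.1216, 0.209]
eef_rot: [[0.096, 0.995, 0.004], [0.995, -0.096, 0.0], [0.001, 0.003, -1.0]]
force: [0.7, 0.3, 0.1]
opening: 0.737
grip_force: 0.0
```

```bash
python3 - <<'E'
from h import *
go([0.396,0.314,0.21],101.7)
E
```

```text
t 48.7 pos [0.5989 0.1216 0.209 ] phi 84.52 -> linear [ 0.4302 -0.551  -0.004 ] roll -0.2864
```

Request:
carry_out(series=[{"linear": [0.08, -0.1, 0], "roll": -0.1, "hand": 1}, {"linear": [0.16, -0.2, 0], "roll": -0.2, "hand": 1}, {"linear": [0.24, -0.3, 0], "roll": -0.286, "hand": 1}, {"linear": [0.32, -0.4, 0], "roll": -0.286, "hand": 1}, {"linear": [0.39, -0.5, 0], "roll": -0.286, "hand": 1}, {"linear": [0.43, -0.551, 0], "roll": -0.286, "hand": 1}, {"linear": [0.43, -0.551, 0], "roll": -0.286, "hand": 1}, {"linear": [0.43, -0.551, 0], "roll": -0.286, "hand": 1}, {"linear": [0.43, -0.551, 0], "roll": -0.286, "hand": 1}, {"linear": [0.43, -0.551, 0], "roll": -0.286, "hand": 1}])

```text
t: 49.7
tool_pos: [0.3958, 0.3129, 0.2064]
eef_rot: [[-0.201, 0.98, -0.001], [0.98, 0.201, -0.001], [-0.001, -0.001, -1.0]]
force: [0.4, -0.6, 0.8]
opening: 0.997
grip_force: 0.0
```

Request:
carry_out(series=[{"linear": [0, 0, 0], "roll": 0, "hand": 1}, {"linear": [0, 0, 0], "roll": 0, "hand": 1}, {"linear": [0, 0, 0], "roll": 0, "hand": 1}, {"linear": [0, 0, 0], "roll": 0, "hand": 1}, {"linear": [0, 0, 0], "roll": 0, "hand": 1}, {"linear": [0, 0, 0], "roll": 0, "hand": 1}, {"linear": [0, 0, 0], "roll": 0, "hand": 1}, {"linear": [0, 0, 0], "roll": 0, "hand": 1}, {"linear": [0, 0, 0], "roll": 0, "hand": 1}, {"linear": [0, 0, 0], "roll": 0, "hand": 1}])

```text
t: 50.7
tool_pos: [0.395, 0.3138, 0.2069]
eef_rot: [[-0.202, 0.979, -0.0], [0.979, 0.202, -0.0], [-0.0, -0.0, -1.0]]
force: [1.1, -0.0, 0.1]
opening: 1.0
grip_force: 0.0
```

```bash
python3 - <<'E'
from h import *
im,c,s=shot("wrist","w11"); print(s["t"],s["tool_pos"],phi(s["eef_rot"]),s["opening"])
hsv=cv2.cvtColor(im,cv2.COLOR_RGB2HSV); m=(hsv[:,:,1]<90).astype(np.uint8); m[255:]=0
m=cv2.morphologyEx(m,cv2.MORPH_OPEN,np.ones((3,3)))
k,l,st,ce=cv2.connectedComponentsWithStats(m)
for i in range(1,k):
    if st[i,4]<800: continue
    cnt=cv2.convexHull(np.argwhere(l==i)[:,::-1].astype(np.int32))[:,0]; print(st[i],rect(plane(c,cnt,0.01)))
E
```

```text
50.7 [0.395  0.3138 0.2069] 101.68155578460824 1.0000939576022103
[    0     0   187   255 44716] (array([0.1861, 0.309 ]), 258.344189453125, 155.70732421875, 89.90901184082031)
[ 378    0   95   68 5291] (array([0.4566, 0.4523]), 75.35072631835938, 50.204779052734374, 11.67917537689209)
[ 583    2   57   93 4317] (array([0.6135, 0.4686]), 45.32833251953125, 70.33901977539062, 26.048446655273438)
[ 284  148   66   64 4120] (array([0.3953, 0.3146]), 59.033905029296875, 59.062322998046874, 11.715925216674805)
```

The small cover measures 59.0x59.1 mm at (0.3953, 0.3146), undisturbed. I grip it.

Request:
carry_out(series=[{"linear": [0.002, 0.001, 0.1], "roll": 0, "hand": 1}, {"linear": [0.002, 0.001, 0.2], "roll": 0, "hand": 1}, {"linear": [0.002, 0.001, 0.3], "roll": 0, "hand": 0.5}, {"linear": [0.002, 0.001, 0.38], "roll": 0, "hand": 0.2}, {"linear": [0.002, 0.001, 0.41], "roll": 0, "hand": 0.2}, {"linear": [0.002, 0.001, 0.425], "roll": 0, "hand": 0.2}, {"linear": [0.002, 0.001, 0.425], "roll": 0, "hand": 0}, {"linear": [0.002, 0.001, 0.425], "roll": 0, "hand": -1}, {"linear": [0.002, 0.001, 0.425], "roll": 0, "hand": -1}, {"linear": [0.002, 0.001, 0.425], "roll": 0, "hand": -1}], squeeze=45)

```text
t: 51.75
tool_pos: [0.3963, 0.3154, 0.0383]
eef_rot: [[-0.202, 0.979, 0.002], [0.979, 0.202, 0.002], [0.001, 0.002, -1.0]]
force: [0.9, 0.4, 0.2]
opening: 0.294
grip_force: 0.0
```

Request:
carry_out(series=[{"linear": [0, 0, 0], "roll": 0, "hand": -1}, {"linear": [0, 0, 0], "roll": 0, "hand": -1}, {"linear": [0, 0, 0], "roll": 0, "hand": -1}, {"linear": [0, 0, -0.04], "roll": 0, "hand": -1}, {"linear": [0, 0, -0.1], "roll": 0, "hand": -1}, {"linear": [0, 0, -0.18], "roll": 0, "hand": -1}, {"linear": [0, 0, -0.26], "roll": 0, "hand": -1}, {"linear": [0, 0, -0.36], "roll": 0, "hand": -1}, {"linear": [0, 0, -0.46], "roll": 0, "hand": -1}, {"linear": [0, 0, -0.53], "roll": 0, "hand": -1}])

```text
t: 52.75
tool_pos: [0.3957, 0.315, 0.2519]
eef_rot: [[-0.202, 0.979, 0.003], [0.979, 0.202, 0.002], [0.001, 0.003, -1.0]]
force: [0.7, -0.7, -0.4]
opening: 0.269
grip_force: 45.0
```

```bash
python3 - <<'E'
from h import *
print(r.sense()["grip_force"],r.sense()["force"])
go([0.45,0.09,0.25],94)
go([0.482,-0.125,0.25],86.15)
E
```

```text
44.99850089661777 [ 0.6622 -0.681  -0.4383]
t 52.8 pos [0.3957 0.315  0.2519] phi 101.68 -> linear [-0.5784  0.019   0.0039] roll 0.1279
t 52.8 pos [0.3957 0.315  0.2519] phi 101.68 -> linear [-1.1209 -0.0114  0.0031] roll 0.2588
```

Request:
carry_out(series=[{"linear": [-0.05, 0, 0], "roll": 0.02, "hand": -1}, {"linear": [-0.14, 0, 0], "roll": 0.05, "hand": -1}, {"linear": [-0.24, -0.002, 0], "roll": 0.1, "hand": -1}, {"linear": [-0.35, -0.004, 0], "roll": 0.15, "hand": -1}, {"linear": [-0.46, -0.006, 0], "roll": 0.2, "hand": -1}, {"linear": [-0.57, -0.008, 0], "roll": 0.24, "hand": -1}, {"linear": [-0.68, -0.01, 0], "roll": 0.259, "hand": -1}, {"linear": [-0.79, -0.01, 0], "roll": 0.259, "hand": -1}, {"linear": [-0.89, -0.01, 0], "roll": 0.259, "hand": -1}, {"linear": [-0.96, -0.01, 0], "roll": 0.259, "hand": -1}])

```text
t: 53.75
tool_pos: [0.4689, -0.0647, 0.2488]
eef_rot: [[0.069, 0.998, -0.0], [0.998, -0.069, -0.001], [-0.001, -0.0, -1.0]]
force: [0.7, 0.4, -0.8]
opening: 0.269
grip_force: 45.0
```

```bash
python3 - <<'E'
from h import *
print(r.sense()["grip_force"],r.sense()["opening"])
go([0.482,-0.125,0.25],86.15)
E
```

```text
44.99917695298791 0.2688029465474477
t 53.8 pos [ 0.4689 -0.0647  0.2488] phi 86.03 -> linear [-0.1482  0.0432 -0.003 ] roll -0.0019
```

Request:
carry_out(series=[{"linear": [-0.04, 0.01, 0], "roll": 0, "hand": -1}, {"linear": [-0.08, 0.03, 0], "roll": 0, "hand": -1}, {"linear": [-0.12, 0.043, 0], "roll": 0, "hand": -1}, {"linear": [-0.148, 0.043, 0], "roll": 0, "hand": -1}, {"linear": [-0.148, 0.043, 0], "roll": 0, "hand": -1}, {"linear": [-0.148, 0.043, 0], "roll": 0, "hand": -1}, {"linear": [-0.148, 0.043, 0], "roll": 0, "hand": -1}, {"linear": [-0.148, 0.043, 0], "roll": 0, "hand": -1}, {"linear": [-0.148, 0.043, 0], "roll": 0, "hand": -1}, {"linear": [-0.148, 0.043, 0], "roll": 0, "hand": -1}])

```text
t: 54.75
tool_pos: [0.4822, -0.1221, 0.249]
eef_rot: [[0.067, 0.998, 0.0], [0.998, -0.067, -0.0], [-0.0, 0.0, -1.0]]
force: [0.2, 0.9, -1.0]
opening: 0.27
grip_force: 45.0
```

Request:
carry_out(series=[{"linear": [0, 0, 0], "roll": 0, "hand": -1}, {"linear": [0, 0, 0], "roll": 0, "hand": -1}, {"linear": [0, 0, 0], "roll": 0, "hand": -1}, {"linear": [0, 0, 0], "roll": 0, "hand": -1}, {"linear": [0, 0, 0], "roll": 0, "hand": -1}, {"linear": [0, 0, 0], "roll": 0, "hand": -1}, {"linear": [0, 0, 0], "roll": 0, "hand": -1}, {"linear": [0, 0, 0], "roll": 0, "hand": -1}, {"linear": [0, 0, 0], "roll": 0, "hand": -1}, {"linear": [0, 0, 0], "roll": 0, "hand": -1}])

```text
t: 55.75
tool_pos: [0.4823, -0.1224, 0.2489]
eef_rot: [[0.067, 0.998, -0.0], [0.998, -0.067, 0.0], [0.0, -0.0, -1.0]]
force: [0.1, 0.2, -1.4]
opening: 0.268
grip_force: 45.0
```

```bash
python3 - <<'E'
from h import *
im,c,s=shot("wrist","w12"); print(s["t"],s["tool_pos"],phi(s["eef_rot"]),s["grip_force"],s["opening"],s["force"])
g=cv2.cvtColor(im,cv2.COLOR_RGB2GRAY)
B=np.array([0.4864,-0.0422,0.06]); a=np.radians(-3.85); u=np.array([np.cos(a),np.sin(a),0]); v=np.array([-u[1],u[0],0])
E={}
for k,d,h in (('L',-u,.032),('R',u,.032),('T',v,.032),('B',-v,.032)):
    p=proj(c,[B+d*(h+.007),B+d*(h-.006)]); e=edge(g,p[0],p[1],11,14); E[k]=tool(plane(c,e,0.06),s)[0]*1e3; print(k,p.round(0).tolist(),e,E[k])
print("bay tool",(E['T'][0]+E['B'][0])/2,(E['L'][1]+E['R'][1])/2)
z=s["tool_pos"][2]-0.0283; T=lambda p: s["tool_pos"]+s["eef_rot"]@np.array(p)
for k,o,i in (('L',[.022,-.036,.0283],[.022,-.024,.0283]),('R',[.022,.036,.0283],[.022,.024,.0283]),('F',[.036,-.012,.0283],[.024,-.012,.0283]),('F',[.036,.012,.0283],[.024,.012,.0283])):
    p=proj(c,[T(o),T(i)]); e=edge(g,p[0],p[1],5,4); print(k,e,tool(plane(c,e,z),s)[0]*1e3)
    n=24; q=np.linspace(p[0],p[1],n); print([ (round(float(tool(plane(c,x,z),s)[0][0 if k=='F' else 1]*1e3),1),int(g[int(round(x[1])),int(round(x[0]))])) for x in q])
E
```

```text
55.75 [ 0.4823 -0.1224  0.2489] 86.13592313494446 44.99862310476601 0.2681387631776527 [ 0.1286  0.1537 -1.351 ]
L [[268.0, 89.0], [283.0, 89.0]] [274.3428  88.9707] [ 80.2949 -34.6286 188.8948]
R [[361.0, 89.0], [346.0, 89.0]] [351.8129  88.9674] [ 80.3108  29.8476 188.889 ]
T [[314.0, 38.0], [314.0, 55.0]] [314.4057  46.6371] [112.8297  -1.256  188.8922]
B [[314.0, 136.0], [314.0, 121.0]] [314.4847 129.1407] [ 47.4522  -1.2399 188.8914]
bay tool 80.14096470452455 -2.3905162290280284
L [251.0955 217.2363] [ 21.999  -29.2216  28.3029]
[(-36.0, 79), (-35.5, 79), (-35.0, 80), (-34.4, 79), (-33.9, 80), (-33.4, 80), (-32.9, 80), (-32.3, 80), (-31.8, 80), (-31.3, 81), (-30.8, 82), (-30.3, 81), (-29.7, 81), (-29.2, 153), (-28.7, 223), (-28.2, 236), (-27.7, 237), (-27.1, 237), (-26.6, 237), (-26.1, 237), (-25.6, 237), (-25.0, 236), (-24.5, 237), (-24.0, 237)]
R [379.4714 217.3062] [22.0008 28.774  28.2977]
[(36.0, 80), (35.5, 81), (35.0, 80), (34.4, 80), (33.9, 80), (33.4, 81), (32.9, 82), (32.3, 81), (31.8, 81), (31.3, 81), (30.8, 82), (30.3, 81), (29.7, 81), (29.2, 119), (28.7, 214), (28.2, 235), (27.7, 234), (27.1, 234), (26.6, 234), (26.1, 234), (25.6, 234), (25.0, 234), (24.5, 234), (24.0, 234)]
F [288.9025 203.3914] [ 28.5328 -12.0001  28.3014]
[(36.0, 197), (35.5, 195), (35.0, 196), (34.5, 195), (33.9, 195), (33.4, 194), (32.9, 194), (32.4, 174), (31.9, 109), (31.4, 90), (30.8, 100), (30.3, 122), (29.8, 122), (29.3, 123), (28.8, 150), (28.2, 208), (27.7, 233), (27.2, 238), (26.7, 236), (26.1, 233), (25.6, 232), (25.1, 232), (24.5, 233), (24.0, 234)]
F [342.6441 203.4617] [28.5135 12.0004 28.2992]
[(36.0, 91), (35.5, 90), (35.0, 90), (34.5, 90), (33.9, 90), (33.4, 90), (32.9, 89), (32.4, 88), (31.9, 88), (31.4, 89), (30.8, 101), (30.3, 117), (29.8, 108), (29.3, 123), (28.8, 148), (28.2, 206), (27.7, 231), (27.2, 235), (26.7, 234), (26.1, 232), (25.6, 231), (25.1, 231), (24.5, 232), (24.0, 233)]
```

View pics/w12.png

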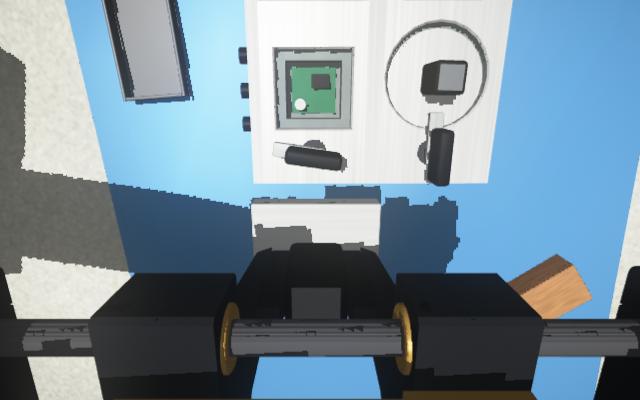

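The small bay is dead ahead (columns 274–352, rows 47–129). The held plate's front edge is at row 203, columns 251–379. The round stud's tongue is visible over the round cover at (437,125). I move over the bay.

Request:
carry_out(series=[{"linear": [0.06, -0.002, 0], "roll": 0, "hand": -1}, {"linear": [0.13, -0.005, 0.01], "roll": 0, "hand": -1}, {"linear": [0.18, -0.0055, 0.06], "roll": 0, "hand": -1}, {"linear": [0.202, -0.0055, 0.14], "roll": 0, "hand": -1}, {"linear": [0.202, -0.0055, 0.22], "roll": 0, "hand": -1}, {"linear": [0.202, -0.0055, 0.3], "roll": 0, "hand": -1}, {"linear": [0.202, -0.0055, 0.34], "roll": 0, "hand": -1}, {"linear": [0.202, -0.0055, 0.355], "roll": 0, "hand": -1}, {"linear": [0.202, -0.0055, 0.355], "roll": 0, "hand": -1}, {"linear": [0.202, -0.0055, 0.355], "roll": 0, "hand": -1}])

```text
t: 56.8
tool_pos: [0.4865, -0.0418, 0.108]
eef_rot: [[0.068, 0.998, 0.002], [0.998, -0.068, -0.0], [-0.0, 0.002, -1.0]]
force: [0.1, 0.8, -1.0]
opening: 0.266
grip_force: 45.0
```

Request:
carry_out(series=[{"linear": [0, 0, 0], "roll": 0, "hand": -1}, {"linear": [0, 0, 0], "roll": 0, "hand": -1}, {"linear": [0, 0, 0], "roll": 0, "hand": -1}, {"linear": [0, 0, 0], "roll": 0, "hand": -1}, {"linear": [0, 0, 0], "roll": 0, "hand": -1}, {"linear": [0, 0, 0], "roll": 0, "hand": -1}, {"linear": [0, 0, 0], "roll": 0, "hand": -1}, {"linear": [0, 0, 0], "roll": 0, "hand": -1}, {"linear": [0, 0, 0], "roll": 0, "hand": -1}, {"linear": [0, 0, 0], "roll": 0, "hand": -1}])

```text
t: 57.8
tool_pos: [0.4855, -0.0416, 0.1069]
eef_rot: [[0.067, 0.998, -0.0], [0.998, -0.067, -0.0], [-0.0, -0.0, -1.0]]
force: [0.5, -0.9, -1.7]
opening: 0.269
grip_force: 45.0
```

```bash
python3 - <<'E'
from h import *
s=r.sense(); print(s["force"],s["grip_force"],s["opening"])
ph=np.radians(86.136); R=np.array([[np.cos(ph),np.sin(ph),0],[np.sin(ph),-np.cos(ph),0],[0,0,-1]])
P=np.array([0.4823,-0.1224,0.2489])+R@[0.0807,-0.0022,0]; print(P)
go([P[0],P[1],0.087],86.15)
E
```

```text
[ 0.5135 -0.9166 -1.7361] 44.99864984303713 0.26926385798495184
[ 0.4855 -0.0417  0.2489]
t 57.8 pos [ 0.4855 -0.0416  0.1069] phi 86.14 -> linear [-0.0002  0.0001  0.0497] roll -0.0002
```

Request:
carry_out(series=[{"linear": [0, 0, 0.007], "roll": 0, "hand": -1}, {"linear": [0, 0, 0.014], "roll": 0, "hand": -1}, {"linear": [0, 0, 0.021], "roll": 0, "hand": -1}, {"linear": [0, 0, 0.028], "roll": 0, "hand": -1}, {"linear": [0, 0, 0.034], "roll": 0, "hand": -1}, {"linear": [0, 0, 0.04], "roll": 0, "hand": -1}, {"linear": [0, 0, 0.045], "roll": 0, "hand": -1}, {"linear": [0, 0, 0.05], "roll": 0, "hand": -1}, {"linear": [0, 0, 0.05], "roll": 0, "hand": -1}, {"linear": [0, 0, 0.05], "roll": 0, "hand": -1}])

```text
t: 58.8
tool_pos: [0.4854, -0.0417, 0.0882]
eef_rot: [[0.067, 0.998, -0.001], [0.998, -0.067, 0.0], [-0.0, -0.001, -1.0]]
force: [-4.3, 1.3, 9.4]
opening: 0.267
grip_force: 45.0
```

Request:
carry_out(series=[{"linear": [0, 0, 0], "roll": 0, "hand": -0.1}, {"linear": [0, 0, 0], "roll": 0, "hand": -0.1}, {"linear": [0, 0, 0], "roll": 0, "hand": -0.1}, {"linear": [0, 0, 0], "roll": 0, "hand": -0.1}, {"linear": [0, 0, -0.08], "roll": 0, "hand": -0.3}, {"linear": [0, 0, -0.16], "roll": -0.1, "hand": -0.3}, {"linear": [-0.05, 0, -0.18], "roll": -0.24, "hand": -0.3}, {"linear": [-0.1, 0, -0.18], "roll": -0.38, "hand": -0.3}, {"linear": [-0.132, 0.001, -0.18], "roll": -0.52, "hand": -0.3}, {"linear": [-0.132, 0.001, -0.18], "roll": -0.66, "hand": -0.3}])

```text
t: 59.8
tool_pos: [0.4824, -0.0957, 0.1591]
eef_rot: [[-0.588, 0.809, 0.0], [0.809, 0.588, -0.001], [-0.001, 0.0, -1.0]]
force: [-0.3, -0.1, -0.0]
opening: 0.355
grip_force: 0.0
```

Request:
carry_out(series=[{"linear": [0, 0, 0], "roll": -0.1, "hand": -0.3}, {"linear": [0, 0, 0], "roll": -0.24, "hand": -0.3}, {"linear": [0, 0, 0], "roll": -0.38, "hand": -0.3}, {"linear": [0, 0, 0.02], "roll": -0.52, "hand": -0.3}, {"linear": [0, 0, 0.045], "roll": -0.66, "hand": -0.3}, {"linear": [0, 0, 0.045], "roll": -0.72, "hand": -0.3}, {"linear": [0, 0, 0.045], "roll": -0.72, "hand": -0.3}, {"linear": [0, 0, 0.045], "roll": -0.72, "hand": -0.3}, {"linear": [0, 0, 0.045], "roll": -0.72, "hand": -0.3}, {"linear": [0, 0, 0.045], "roll": -0.72, "hand": -0.3}])

```text
t: 60.8
tool_pos: [0.4826, -0.0944, 0.1412]
eef_rot: [[-0.981, 0.193, 0.001], [0.193, 0.981, -0.0], [-0.001, -0.0, -1.0]]
force: [0.2, 0.5, 0.5]
opening: 0.35
grip_force: 0.0
```

Request:
carry_out(series=[{"linear": [0, 0, 0], "roll": 0, "hand": -0.3}, {"linear": [0, 0, 0], "roll": 0, "hand": -0.3}, {"linear": [0, 0, 0], "roll": 0, "hand": -0.3}, {"linear": [0, 0, 0], "roll": 0, "hand": -0.3}, {"linear": [0, 0, 0], "roll": 0, "hand": -0.3}, {"linear": [0, 0, 0], "roll": 0, "hand": -0.3}, {"linear": [0, 0, 0], "roll": 0, "hand": -0.3}, {"linear": [0, 0, 0], "roll": 0, "hand": -0.3}, {"linear": [0, 0, 0], "roll": 0, "hand": -0.3}, {"linear": [0, 0, 0], "roll": 0, "hand": -0.3}])

```text
t: 61.8
tool_pos: [0.4823, -0.0944, 0.1409]
eef_rot: [[-0.981, 0.192, -0.0], [0.192, 0.981, 0.0], [0.0, 0.0, -1.0]]
force: [0.2, -0.1, 0.5]
opening: 0.353
grip_force: 0.0
```

```bash
python3 - <<'E'
from h import *
s=r.sense(); print(s["opening"])
g=cv2.cvtColor(cv2.imread("pics/w12.png"),cv2.COLOR_BGR2GRAY)
ph=np.radians(86.136); R=np.array([[np.cos(ph),np.sin(ph),0],[np.sin(ph),-np.cos(ph),0],[0,0,-1]])
c=cam("wrist",{"eef_rot":R,"tool_pos":np.array([0.4823,-0.1224,0.2489])})
print(studpx(c,0.4822,-0.0946,169.15))
for x in (290,300,310,320,330,338): y=np.where(g[140:180,x]<95)[0]+140; print(x,y.min(),y.max())
for y in (155,163): x=np.where(g[y,265:360]<95)[0]+265; print(y,x.min(),x.max())
go([0.4822,-0.0946,0.096],169.15)
E
```

```text
0.3528949967902367
[[282.7695 164.6602]
 [284.3068 148.939 ]
 [342.3962 156.0708]
 [340.1521 171.6188]]
290 146 163
300 147 165
310 149 166
320 150 167
330 152 169
338 153 169
155 286 340
163 288 341
t 61.8 pos [ 0.4823 -0.0944  0.1409] phi 168.94 -> linear [ 0.0002 -0.0006  0.1123] roll -0.0036
```

Request:
carry_out(series=[{"linear": [-0.001, -0.001, 0.03], "roll": -0.003, "hand": -0.3}, {"linear": [-0.001, -0.001, 0.06], "roll": -0.003, "hand": -0.3}, {"linear": [-0.001, -0.001, 0.09], "roll": -0.003, "hand": -0.3}, {"linear": [-0.001, -0.001, 0.111], "roll": -0.003, "hand": -0.3}, {"linear": [-0.001, -0.001, 0.111], "roll": -0.003, "hand": -1}, {"linear": [-0.001, -0.001, 0.111], "roll": -0.003, "hand": -1}, {"linear": [-0.001, -0.001, 0.111], "roll": -0.003, "hand": -1}, {"linear": [-0.001, -0.001, 0.111], "roll": -0.003, "hand": -1}, {"linear": [-0.001, -0.001, 0.111], "roll": -0.003, "hand": -1}, {"linear": [-0.001, -0.001, 0.111], "roll": -0.003, "hand": -1}], squeeze=40)

```text
t: 62.8
tool_pos: [0.4828, -0.095, 0.0966]
eef_rot: [[-0.982, 0.189, 0.001], [0.189, 0.982, -0.0], [-0.001, -0.0, -1.0]]
force: [-0.4, -1.4, -3.4]
opening: 0.132
grip_force: 40.0
```

Request:
carry_out(series=[{"linear": [0, 0, 0], "roll": 0, "hand": -1}, {"linear": [0, 0, 0], "roll": 0, "hand": -1}, {"linear": [0, 0, 0.005], "roll": 0, "hand": -1}, {"linear": [0, 0, 0.01], "roll": 0, "hand": -1}, {"linear": [0, 0, 0.015], "roll": 0, "hand": -1}, {"linear": [0, 0, 0.02], "roll": 0, "hand": -1}, {"linear": [0, 0, 0.024], "roll": 0, "hand": -1}, {"linear": [0, 0, 0.027], "roll": 0, "hand": -1}, {"linear": [0, 0, 0.028], "roll": 0, "hand": -1}, {"linear": [0, 0, 0.028], "roll": 0, "hand": -1}])

```text
t: 63.8
tool_pos: [0.4831, -0.095, 0.0881]
eef_rot: [[-0.982, 0.189, 0.0], [0.189, 0.982, -0.0], [-0.0, -0.0, -1.0]]
force: [-8.8, 1.0, 20.7]
opening: 0.13
grip_force: 40.0
```

Request:
carry_out(series=[{"linear": [0, 0, 0], "roll": 0, "hand": -1}, {"linear": [0, 0, 0], "roll": 0.03, "hand": -1}, {"linear": [0, 0, 0], "roll": 0.13, "hand": -1}, {"linear": [0, 0, 0], "roll": 0.24, "hand": -1}, {"linear": [0, 0, 0], "roll": 0.35, "hand": -1}, {"linear": [0, 0, 0], "roll": 0.46, "hand": -1}, {"linear": [0, 0, 0], "roll": 0.57, "hand": -1}, {"linear": [0, 0, 0], "roll": 0.68, "hand": -1}, {"linear": [0, 0, 0], "roll": 0.75, "hand": -1}, {"linear": [0, 0, 0], "roll": 0.78, "hand": -1}])

```text
t: 64.8
tool_pos: [0.4828, -0.0955, 0.0881]
eef_rot: [[-0.533, 0.846, -0.001], [0.846, 0.533, -0.001], [-0.001, -0.001, -1.0]]
force: [-10.3, -1.1, 21.6]
opening: 0.134
grip_force: 40.0
```

Request:
carry_out(series=[{"linear": [0, 0, 0], "roll": 0.08, "hand": -1}, {"linear": [0, 0, 0], "roll": 0.18, "hand": -1}, {"linear": [0, 0, 0], "roll": 0.28, "hand": -1}, {"linear": [0, 0, 0], "roll": 0.38, "hand": -1}, {"linear": [0, 0, 0], "roll": 0.48, "hand": -1}, {"linear": [0, 0, 0], "roll": 0.56, "hand": -1}, {"linear": [0, 0, 0], "roll": 0.61, "hand": -1}, {"linear": [0, 0, 0], "roll": 0.63, "hand": -1}, {"linear": [0, 0, 0], "roll": 0.63, "hand": -1}, {"linear": [0, 0, 0], "roll": 0.63, "hand": -1}])

```text
t: 65.8
tool_pos: [0.4824, -0.0957, 0.0881]
eef_rot: [[0.094, 0.996, -0.002], [0.996, -0.094, -0.002], [-0.002, -0.001, -1.0]]
force: [-10.3, -2.4, 23.2]
opening: 0.13
grip_force: 40.0
```

```bash
python3 - <<'E'
from h import *
s=r.sense();print(s["force"],s["wrist_torque"],s["grip_force"],s["opening"]*88,phi(s["eef_rot"]))
E
```

```text
[-10.2699  -2.4465  23.1604] [-0.4343  1.7947  0.3534] 40.00489952042699 11.429302870894167 84.62600327457815
```

Request:
carry_out(series=[{"linear": [0, 0, 0], "roll": 0.0, "hand": -0.3}, {"linear": [0, 0, 0], "roll": 0, "hand": -0.3}, {"linear": [0, 0, 0], "roll": 0, "hand": -0.3}, {"linear": [0, 0, -0.01], "roll": 0, "hand": -0.3}, {"linear": [0, 0, -0.05], "roll": 0, "hand": -0.3}, {"linear": [0, 0, -0.12], "roll": 0, "hand": -0.3}, {"linear": [0, 0, -0.22], "roll": 0, "hand": -0.3}, {"linear": [0, 0.05, -0.32], "roll": 0, "hand": -0.3}, {"linear": [-0.1, 0.14, -0.4], "roll": 0, "hand": -0.3}, {"linear": [-0.2, 0.14, -0.45], "roll": 0, "hand": -0.3}])

```text
t: 66.8
tool_pos: [0.5333, -0.1749, 0.2652]
eef_rot: [[0.092, 0.996, 0.004], [0.996, -0.092, -0.0], [-0.0, 0.004, -1.0]]
force: [0.8, -0.4, -0.5]
opening: 0.354
grip_force: 0.0
```

Request:
carry_out(series=[{"linear": [0, 0, 0], "roll": 0, "hand": -0.3}, {"linear": [0, 0, 0], "roll": 0, "hand": -0.3}, {"linear": [0, 0, 0], "roll": 0, "hand": -0.3}, {"linear": [0, 0, 0], "roll": 0, "hand": -0.3}, {"linear": [0, 0, 0], "roll": 0, "hand": -0.3}, {"linear": [0, 0, 0], "roll": 0, "hand": -0.3}, {"linear": [0, 0, 0], "roll": 0, "hand": -0.3}, {"linear": [0, 0, 0], "roll": 0, "hand": -0.3}, {"linear": [0, 0, 0], "roll": 0, "hand": -0.3}, {"linear": [0, 0, 0], "roll": 0, "hand": -0.3}])

```text
t: 67.8
tool_pos: [0.5305, -0.1752, 0.2628]
eef_rot: [[0.096, 0.995, 0.0], [0.995, -0.096, -0.0], [-0.0, 0.0, -1.0]]
force: [0.3, -0.1, 0.7]
opening: 0.351
grip_force: 0.0
```

```bash
python3 - <<'E'
from h import *
im,c,s=shot("wrist","w13"); print(s["t"],s["tool_pos"],phi(s["eef_rot"]),s["force"])
a=np.radians(-3.85); u=np.array([np.cos(a),np.sin(a),0]); v=np.array([-u[1],u[0],0])
# bar outer ends (22 mm outwards) for top heights: notch .099, caught down .0958
for n,xy,sg in (("sq",(0.4968,0.129),1),("ob",(0.5985,0.1218),1),("ro",(0.584,-0.1014),-1),("sm",(0.4826,-0.0953),-1)):
    for z in (0.104,0.099,0.0958):
        P=np.array([*xy,z]); print(n,z,proj(c,[P+sg*.022*v, P-sg*.022*v]).round(1).tolist())
sd,cs,_=shot("side","sd2")
cr=cv2.resize(sd[165:290,255:390],(540,500),interpolation=cv2.INTER_CUBIC)
w=np.zeros((500,800,3),np.uint8); w[:500,:540]=cr; 
comp=np.vstack([cv2.resize(im[0:260,100:560],(530,300)),cv2.resize(cr,(530,300))*1])
cv2.imwrite("pics/final.png",comp[:,:,::-1])
E
```

```text
67.8 [ 0.5305 -0.1752  0.2628] 84.51464530931639 [ 0.2689 -0.1352  0.7253]
sq 0.104 [[203.3, -363.3], [212.0, -259.4]]
sq 0.099 [[205.9, -352.6], [214.3, -251.6]]
sq 0.0958 [[207.5, -346.1], [215.7, -246.8]]
ob 0.104 [[385.2, -369.8], [383.2, -265.2]]
ob 0.099 [[383.6, -359.0], [381.8, -257.2]]
ob 0.0958 [[382.6, -352.4], [380.9, -252.4]]
ro 0.104 [[376.6, 120.5], [377.8, 59.3]]
ro 0.099 [[375.6, 120.1], [376.7, 60.0]]
ro 0.0958 [[374.9, 119.9], [376.0, 60.4]]
sm 0.104 [[245.2, 125.3], [240.2, 64.6]]
sm 0.099 [[246.4, 124.8], [241.6, 65.1]]
sm 0.0958 [[247.2, 124.5], [242.4, 65.5]]
```

View pics/final.png

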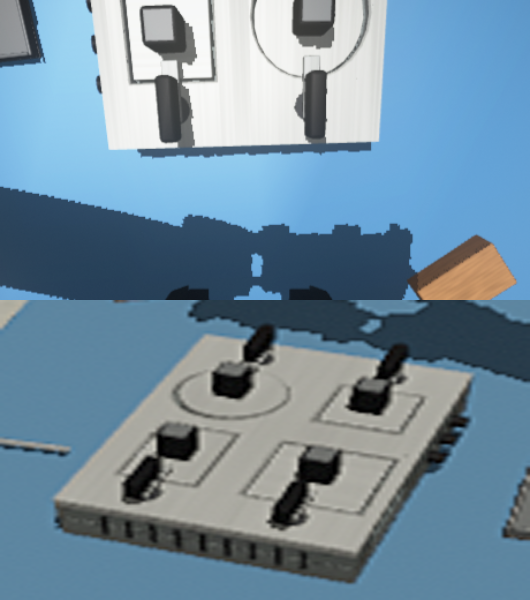

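The last picture shows all four covers flush, with all four bars turned square over them. One numeric check remains: that the studs sprung up into the notch, from the outward parallax of the bar ends in a view centred over the housing.

```bash
python3 - <<'E'
from h import *
go([0.585,0.013,0.25],176.15)
E
```

```text
t 67.9 pos [ 0.5306 -0.1752  0.2628] phi 84.51 -> linear [0.4813 0.0905 0.0321] roll -1.5273
```

Request:
carry_out(series=[{"linear": [0.1, 0.02, 0], "roll": -0.13, "hand": -0.3}, {"linear": [0.2, 0.04, 0], "roll": -0.26, "hand": -0.3}, {"linear": [0.3, 0.06, 0], "roll": -0.39, "hand": -0.3}, {"linear": [0.4, 0.08, 0.03], "roll": -0.52, "hand": -0.3}, {"linear": [0.48, 0.09, 0.03], "roll": -0.65, "hand": -0.3}, {"linear": [0.48, 0.09, 0.03], "roll": -0.78, "hand": -0.3}, {"linear": [0.48, 0.09, 0.03], "roll": -0.9, "hand": -0.3}, {"linear": [0.48, 0.09, 0.03], "roll": -0.9, "hand": -0.3}, {"linear": [0.48, 0.09, 0.03], "roll": -0.9, "hand": -0.3}, {"linear": [0.48, 0.09, 0.03], "roll": -0.9, "hand": -0.3}])

```text
t: 68.9
tool_pos: [0.5847, 0.0122, 0.2508]
eef_rot: [[-0.747, 0.664, 0.0], [0.664, 0.747, 0.0], [-0.0, 0.0, -1.0]]
force: [0.3, -0.4, 0.2]
opening: 0.349
grip_force: 0.0
```

Request:
carry_out(series=[{"linear": [0, 0, 0], "roll": -0.13, "hand": -0.3}, {"linear": [0, 0, 0], "roll": -0.26, "hand": -0.3}, {"linear": [0, 0, 0], "roll": -0.39, "hand": -0.3}, {"linear": [0, 0, 0], "roll": -0.52, "hand": -0.3}, {"linear": [0, 0, 0], "roll": -0.627, "hand": -0.3}, {"linear": [0, 0, 0], "roll": -0.627, "hand": -0.3}, {"linear": [0, 0, 0], "roll": -0.627, "hand": -0.3}, {"linear": [0, 0, 0], "roll": -0.627, "hand": -0.3}, {"linear": [0, 0, 0], "roll": -0.627, "hand": -0.3}, {"linear": [0, 0, 0], "roll": -0.627, "hand": -0.3}])

```text
t: 69.9
tool_pos: [0.5847, 0.0125, 0.2508]
eef_rot: [[-0.998, 0.068, 0.0], [0.068, 0.998, 0.0], [-0.0, 0.0, -1.0]]
force: [-0.3, 0.2, 0.2]
opening: 0.35
grip_force: 0.0
```

```bash
python3 - <<'E'
from h import *
im,c,s=shot("wrist","w14"); print(s["t"],s["tool_pos"],phi(s["eef_rot"]))
g=cv2.cvtColor(im,cv2.COLOR_RGB2GRAY)
a=np.radians(-3.85); v=np.array([-np.sin(a),np.cos(a),0])
for n,xy,sg in (("sq",(0.4968,0.129),1),("ob",(0.5985,0.1218),1),("ro",(0.584,-0.1014),-1),("sm",(0.4826,-0.0953),-1)):
    for z in (0.104,0.099,0.0958):
        P=np.array([*xy,z]); p=proj(c,P+sg*.022*v)[0]; print(n,z,p.round(1),end=" ")
    y=int(round(proj(c,np.array([*xy,0.099])+sg*.018*v)[0][1])); x0=int(proj(c,np.array([*xy,0.099]))[0][0])
    out=[]
    for yy in (y-3,y,y+3):
        if 0<=yy<400:
            xs=np.arange(x0,x0+sg*90,sg); xs=xs[(xs>=0)&(xs<640)]; row=g[yy,xs]; d=np.where(row>105)[0]; out.append((yy,int(xs[d[0]]) if len(d) else None))
    print("\n  seen",out, g[y,min(x0,x0+sg*75):max(x0,x0+sg*75)][::3].tolist() if 0<=y<400 else "")
E
```

```text
69.9 [0.5847 0.0125 0.2508] 176.08604188007516
sq 0.104 [501.8  64.6] sq 0.099 [498.3  65.2] sq 0.0958 [496.2  65.6] 
  seen [(62, 497), (65, 497), (68, 496)] [81, 79, 77, 75, 75, 72, 71, 69, 68, 65, 157, 166, 165, 164, 164, 164, 163, 163, 161, 161, 160, 160, 159, 160, 158]
ob 0.104 [482.5 202.8] ob 0.099 [479.7 201.1] ob 0.0958 [478. 200.] 
  seen [(198, 479), (201, 479), (204, 478)] [59, 58, 58, 57, 58, 58, 58, 57, 56, 148, 158, 157, 157, 157, 156, 156, 156, 155, 155, 155, 155, 154, 153, 153, 153]
ro 0.104 [143.1 203.7] ro 0.099 [146.  201.9] ro 0.0958 [147.8 200.8] 
  seen [(199, 140), (202, 140), (205, 143)] [144, 143, 144, 144, 143, 144, 144, 145, 144, 144, 145, 145, 145, 146, 145, 63, 62, 35, 32, 32, 33, 33, 32, 35, 37]
sm 0.104 [122.5  66.3] sm 0.099 [126.   66.9] sm 0.0958 [128.3  67.2] 
  seen [(64, 110), (67, 111), (70, 112)] [145, 145, 146, 146, 146, 147, 146, 147, 149, 148, 148, 57, 56, 56, 57, 57, 42, 19, 20, 19, 20, 20, 20, 20, 20]
```

```bash
python3 - <<'E'
from h import *
g=cv2.cvtColor(cv2.imread("pics/w14.png"),cv2.COLOR_BGR2GRAY)
for y in (198,202,206): print(y,g[y,134:156].tolist())
for y in (64,67,70): print(y,g[y,106:138].tolist())
E
```

```text
198 [145, 145, 145, 146, 145, 145, 85, 63, 63, 63, 63, 63, 63, 64, 41, 38, 38, 39, 40, 39, 38, 38]
202 [145, 144, 144, 146, 145, 145, 145, 84, 63, 63, 62, 64, 62, 62, 50, 35, 32, 32, 32, 32, 31, 32]
206 [144, 145, 144, 145, 145, 146, 144, 146, 145, 145, 85, 62, 63, 62, 63, 52, 42, 35, 32, 31, 31, 32]
64 [148, 147, 148, 148, 148, 82, 57, 56, 56, 56, 57, 57, 57, 56, 57, 57, 56, 57, 55, 56, 58, 56, 56, 34, 20, 20, 20, 20, 20, 20, 20, 19]
67 [148, 149, 148, 148, 149, 148, 82, 58, 57, 56, 56, 56, 57, 56, 56, 56, 57, 57, 56, 57, 57, 57, 56, 42, 24, 19, 19, 19, 19, 20, 19, 20]
70 [148, 148, 148, 148, 148, 149, 148, 83, 57, 57, 57, 57, 56, 56, 58, 57, 57, 56, 57, 57, 56, 57, 57, 57, 32, 21, 20, 20, 20, 19, 20, 19]
```

Square, oblong and round read as sprung up, but small is ambiguous by a millimetre or so. I settle it with a light touch: closed fingertips on each bar top. In the notch (top at 0.099 m), contact comes at TCP z 0.118.

Request:
carry_out(series=[{"linear": [0.08, -0.09, 0], "roll": 0, "hand": -1}, {"linear": [0.16, -0.18, 0], "roll": 0, "hand": -1}, {"linear": [0.236, -0.286, 0.05], "roll": 0, "hand": -1}, {"linear": [0.236, -0.286, 0.15], "roll": 0, "hand": -1}, {"linear": [0.236, -0.286, 0.25], "roll": 0, "hand": -1}, {"linear": [0.236, -0.286, 0.29], "roll": 0, "hand": -1}, {"linear": [0.236, -0.286, 0.3], "roll": 0, "hand": -1}, {"linear": [0.236, -0.286, 0.305], "roll": 0, "hand": -1}, {"linear": [0.236, -0.286, 0.305], "roll": 0, "hand": -1}, {"linear": [0.236, -0.286, 0.305], "roll": 0, "hand": -1}], squeeze=10)

```text
t: 70.95
tool_pos: [0.4841, -0.0954, 0.1303]
eef_rot: [[-0.998, 0.067, 0.003], [0.067, 0.998, -0.001], [-0.003, -0.0, -1.0]]
force: [-0.0, 0.1, -0.0]
opening: 0.012
grip_force: 0.0
```

Request:
carry_out(series=[{"linear": [0, 0, 0], "roll": 0, "hand": -1}, {"linear": [0, 0, 0.002], "roll": 0, "hand": -1}, {"linear": [0, 0, 0.004], "roll": 0, "hand": -1}, {"linear": [0, 0, 0.006], "roll": 0, "hand": -1}, {"linear": [0, 0, 0.008], "roll": 0, "hand": -1}, {"linear": [0, 0, 0.01], "roll": 0, "hand": -1}, {"linear": [0, 0, 0.012], "roll": 0, "hand": -1}, {"linear": [0, 0, 0.012], "roll": 0, "hand": -1}, {"linear": [0, 0, 0.012], "roll": 0, "hand": -1}, {"linear": [0, 0, 0.012], "roll": 0, "hand": -1}])

```text
t: 71.95
tool_pos: [0.4828, -0.0953, 0.124]
eef_rot: [[-0.998, 0.067, 0.0], [0.067, 0.998, -0.0], [-0.0, -0.0, -1.0]]
force: [-0.1, 0.8, 0.3]
opening: 0.004
grip_force: 0.0
```

Now at z 0.124 with no contact. I lower in two small steps, to about 0.1185 and then 0.1172.

Request:
carry_out(series=[{"linear": [0, 0, 0.003], "roll": 0, "hand": -1}, {"linear": [0, 0, 0.006], "roll": 0, "hand": -1}, {"linear": [0, 0, 0.009], "roll": 0, "hand": -1}, {"linear": [0, 0, 0.012], "roll": 0, "hand": -1}, {"linear": [0, 0, 0.0135], "roll": 0, "hand": -1}, {"linear": [0, 0, 0.0135], "roll": 0, "hand": -1}, {"linear": [0, 0, 0.0135], "roll": 0, "hand": -1}, {"linear": [0, 0, 0.0135], "roll": 0, "hand": -1}, {"linear": [0, 0, 0.0135], "roll": 0, "hand": -1}, {"linear": [0, 0, 0.0135], "roll": 0, "hand": -1}])

```text
t: 72.95
tool_pos: [0.4828, -0.0952, 0.1187]
eef_rot: [[-0.998, 0.067, 0.0], [0.067, 0.998, 0.0], [0.0, 0.0, -1.0]]
force: [-0.2, 0.5, 2.2]
opening: 0.005
grip_force: 1.1
```

Request:
carry_out(series=[{"linear": [0, 0, 0.001], "roll": 0, "hand": -1}, {"linear": [0, 0, 0.002], "roll": 0, "hand": -1}, {"linear": [0, 0, 0.003], "roll": 0, "hand": -1}, {"linear": [0, 0, 0.003], "roll": 0, "hand": -1}, {"linear": [0, 0, 0.003], "roll": 0, "hand": -1}, {"linear": [0, 0, 0.003], "roll": 0, "hand": -1}, {"linear": [0, 0, 0.003], "roll": 0, "hand": -1}, {"linear": [0, 0, 0.003], "roll": 0, "hand": -1}, {"linear": [0, 0, 0.003], "roll": 0, "hand": -1}, {"linear": [0, 0, 0.003], "roll": 0, "hand": -1}])

```text
t: 73.95
tool_pos: [0.483, -0.0951, 0.1182]
eef_rot: [[-0.998, 0.067, 0.0], [0.067, 0.998, 0.0], [-0.0, 0.0, -1.0]]
force: [-3.1, 2.3, 8.3]
opening: 0.003
grip_force: 3.6
```

The small stud resists at TCP z 0.118, which is exactly the notch height. The other three read closer to the notch in the same picture, so all four are locked. I lift clear and hand in.

Request:
carry_out(series=[{"linear": [0, 0, -0.02], "roll": 0, "hand": -1}, {"linear": [0, 0, -0.08], "roll": 0, "hand": -1}, {"linear": [0, 0, -0.16], "roll": 0, "hand": -1}, {"linear": [0, 0, -0.26], "roll": 0, "hand": -1}, {"linear": [0, 0, -0.34], "roll": 0, "hand": -1}, {"linear": [0, 0, -0.38], "roll": 0, "hand": -1}, {"linear": [0, 0, -0.38], "roll": 0, "hand": -1}, {"linear": [0, 0, -0.38], "roll": 0, "hand": -1}, {"linear": [0, 0, -0.38], "roll": 0, "hand": -1}, {"linear": [0, 0, -0.38], "roll": 0, "hand": -1}])

```text
t: 74.95
tool_pos: [0.4818, -0.095, 0.2675]
eef_rot: [[-0.998, 0.067, -0.003], [0.067, 0.998, 0.001], [0.003, 0.0, -1.0]]
force: [0.7, 0.2, -0.3]
opening: 0.006
grip_force: 0.0
```

```bash
python3 - <<'E'
from h import *
print(r.sense()["tool_pos"]); print(r.job_done())
E
```

```text
[ 0.4818 -0.095   0.2675]
the job is handed in; nothing more can be done
None
```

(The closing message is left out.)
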